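Pack, lock and pin a specimen transport pot

ROBOT

A 6-joint arm with a two-finger parallel gripper is mounted at the origin on the work surface. World frame = base frame: x ahead of the robot, y to its left, z up, the work surface at z = 0. Lengths are in m, angles in rad, forces in N, time in s.
With the tool pointing down it reaches from about 0.325 to 0.75 m from the base axis. Payload 7.6 kg.
Tool frame: the origin (TCP) lies at the centre of the arm's flange, where the gripper is bolted on; the fingertips stand 173 mm ahead of it and the grasp point (between the pads) lies 155 mm ahead of it; z points along the fingers, y is the direction in which the jaws open and shut (so a half turn about z gives the same grasp; the last joint's range is limited). The gripper opens to 85 mm and grips with 20 to 120 N. Pads are 22 mm wide; open, the fingers measure 114 mm over their backs; the gripper's body (76 mm by 85 mm) begins 54 mm behind the grasp point. The pads swing forward as they close: fully open they stand 13 mm farther back than shut.
Start: joints at [1.033, 0.052, 1.401, -0, 1.689, -0.07], TCP at [0.237, 0.469, 0.405] pointing down, gripper open.
Joint ranges: [-2.9, 2.9], [-0.91, 2.17], [0.12, 2.37], [-1.06, 4.2], [0.26, 2.73], [-2.93, 2.93]. Speed limits (rad/s): [2.57, 2.57, 3.01, 3.14, 3.14, 3.14].

INTERFACE

Orientations are given as [roll, pitch, yaw] about the fixed x, y, z axes, in that order (R = Rz(yaw) Ry(pitch) Rx(roll)).
In Python, from bench import robot, cams gives the robot as it stands.
- The arm moves only by the tool carry_out, never from a script. Its argument "commands" is one flat list of numbers, 7 for each row, row after row: the finger opening in m, from 0 to 0.0854, then the shift along the tool's x, y, z in m, then the turn, a rotation vector about the tool's x, y, z in units of 6 degrees (1.0 is 6 degrees). A call has 1 to 8 rows; each row shifts and turns the commanded pose from where the row before left it, along the tool's axes as they then stand; what a row does not reach is not made up. A row lasts 1/8 s, in which the tool goes at most 62.5 mm and 10.7 degrees, less where a joint would pass 70% of its speed; a pose out of reach is approached as far as the arm can. A call with a gripper value outside its range is refused whole. The fingers move at their own pace and stop on an object; "force" is the grip in N (left out, the last holds). Time passes only in rows, so rows that do not move let the fingers close. It gives the time, the measured TCP pose, the force and the opening at its end, in the units of the state.
- robot.state(): the state, without advancing time (a new reading comes with each control period).
- cams.snapshot(name): name is "scene" or "top" or "wrist"; returns a dict with "color" (420x560x3 uint8, blue, green, red), "z_map" (420x560 float32, m along the optical axis (not along the pixel's ray), 0 where there is no reading), "K" (3x3 intrinsics, pixels), "pose" (4x4, takes a point from camera to world coordinates); the wrist camera has in their place "hand_eye" (4x4, takes a point from camera to tool coordinates, whose origin is the TCP and whose axes are the flange's). Camera axes: x right, y down, z forward; pixel columns grow to the right and rows downward; lengths in m; the calibration is good to about 2 mm. A picture is of the moment at which its call begins: read the wrist's pose just before it.
- robot.sign_off(): hands the job in, once; it reports no verdict.
The state is a dict: "t": time; "q": joint angles; "dq": joint speeds; "joint_efforts": joint torques, N m; "eef_pos": TCP position; "orientation": TCP orientation; "wrist_force": force on the tool from outside, world axes, zero at the start; "moment": the same for the moment, N m; "opening": finger opening in m.
Only numpy, scipy, OpenCV 4.12 (cv2) and the standard library are available. Lean on these libraries where they do the work, as an engineer would, in place of code of your own. Each camera call takes 0.05 s, during which the arm holds its last target. There are 200 camera calls.

TASK

Get the specimen pot ready for transport: stand every sample jar that is on the bench upright inside the pot, then put the lid on with its lugs in the two slots, press it down against the seal and turn it clockwise a quarter turn until it stops. Finally take the two headed pins out of their stand and push one all the way down through each of the two pin holes in the rim and the lug beneath it, so that the lid cannot turn back, leaving the bottle, the tape roll and the temperature logger alone.

Things in the scene. Friction and masses are not known exactly. Their poses are not given: they have to be found in the camera images.
- pot: Round grey pot (sizes in mm), open at the top, fixed to the bench by a 170 square foot plate. Origin: centre of its underside, z up. Inner radius 66, floor at z 10. Round its mouth is a bayonet flange (radius 77 to 100, z 80.5 to 86.5) with two slots. Lugs go down the slots, then turn CLOCKWISE (from above) 80 degrees under the flange to end stops, where they lie along the pot's own +x and -x.
- hole1 (a point): Mouth of one of the two pin holes, at the flange's top face (z 86.5), on the pot's own +x, 88 from its axis. Hole 11 in diameter, straight down through the flange and, below the gap where the lid's lug lies, through a lower flange (underside at z 60). z up. The lug's hole lines up when the lid is turned to its stop.
- hole2 (a point): Mouth of the other pin hole, the same, on the pot's own -x, 88 from its axis.
- slot (a point): Middle of one of the two open slots, at the flange's top, 88 from the pot's axis, 80 degrees anticlockwise (from above) from the pot's own +x; the other slot is opposite. A slot is 32 degrees wide; a lug takes about 18.
- lid: Lid, 350 g, right way up on the bench. Origin: centre of its underside, z up. Spigot radius 64, z 0 to 7 (goes inside the pot); disc radius 74, z 7 to 15; two opposite lugs 26 wide, z 7 to 15, out to radius 100 along its own +x and -x, each with a 14 hole 87 from the axis. On top a bar grip 64 long along x, 14 wide, z 15 to 45. May go on either way round.
- pin1: Headed steel pin, 60 g, upright in the stand. The two pins are alike and either goes in either hole. Origin: the tip of its shank, z up. Shank 8 in diameter and 32 long with a tapered tip, then a head 22 in diameter and 5 thick (underside 32 above the tip), then a black grip 16 in diameter from 37 to 63 above the tip. In the stand the tip is at z 8.
- pin2: Headed steel pin, 60 g, upright in the stand. The two pins are alike and either goes in either hole. Origin: the tip of its shank, z up. Shank 8 in diameter and 32 long with a tapered tip, then a head 22 in diameter and 5 thick (underside 32 above the tip), then a black grip 16 in diameter from 37 to 63 above the tip. In the stand the tip is at z 8.
- seal (a point): Centre of the springy rubber seal ring in the pot's mouth (radius 67 to 73), at its top face, z 76 unpressed. It starts to yield at 4.5 N and takes 10 N for its full 6 mm. The lid rests on it with its origin at z 69, its lugs 3.5 mm too high for the flange; pressed down 4 to 6 mm they pass. Turned and released, the seal lifts the lid to the flange (origin about 65.5) and friction holds it.
- stand: White block 40 x 90 (its own y) x 40 high, fixed to the bench, with two upright holes 12 in diameter, 25 either side of its middle along its y, in which the pins are parked. Origin: centre of its underside.
- bottle: White bottle, 64 in diameter, 170 high; leave it alone. Origin: centre of its underside.
- tape: Roll of tape lying flat, 84 in diameter, 24 high; leave it alone. Origin: centre of its underside.
- logger: Black temperature logger with a small display, 55 x 80 x 28 high; leave it alone. Origin: centre of its underside.
- jar1: Sample jar, 36 in diameter, 46 high, 60 g, amber with a paper label and a white cap, standing on the bench; all the jars are alike and some may be absent. Origin: centre of its underside, z up.
- jar2: Sample jar, 36 in diameter, 46 high, 60 g, amber with a paper label and a white cap, standing on the bench; all the jars are alike and some may be absent. Origin: centre of its underside, z up.
- jar3: Sample jar, 36 in diameter, 46 high, 60 g, amber with a paper label and a white cap, standing on the bench; all the jars are alike and some may be absent. Origin: centre of its underside, z up.
- jar4: Sample jar, 36 in diameter, 46 high, 60 g, amber with a paper label and a white cap, standing on the bench; all the jars are alike and some may be absent. Origin: centre of its underside, z up.

How it is judged:
By the outcome, as a careful person would: the job done as asked, in the order asked, and still so for the second after the job is handed in, with the robot touching nothing.
Of jar1, jar2, jar3, jar4 only 3 to 4 are there at a start; the rules pass over those that are not, and their reading is None.
At some moment in a run one of jar1, jar2, jar3, jar4, lid may be knocked a few centimetres aside while the robot is not near it.
It also fails if it takes over 200 s, if anything falls off the work surface, if the arm or the gripper's body presses on something with over 40 N, if the wrist force passes 120 N, or if a joint passes its speed limit or range.

## Working session

There is one attempt and no reset: what is moved stays moved. The work goes in short steps, Python scripts to look and compute and a tool call to move; the robot and the scene stay as the last step left them, time stands still between calls to the robot, and variables do not carry over. Pictures are saved under pics/ and viewed, about 12 in all and at most 16, crops included, and the job is handed in when it is done.

Besides the shell and the picture viewer there is one more tool, called as name(argument=value, ...) on one line, values as JSON. carry_out: Moves the arm, as the interface text tells. Its arguments: {"type":"object","properties":{"commands":{"type":"array","items":{"type":"number"}},"force":{"type":"number"}},"required":["commands"]}

```bash
ls; mkdir -p pics
python3 - <<'E'
from bench import robot,cams
import cv2,numpy as np
print(robot.state())
for n in ("scene","top"):
    s=cams.snapshot(n); cv2.imwrite(f"pics/{n}0.png",s["color"]); np.savez(f"pics/{n}0.npz",**{k:v for k,v in s.items()})
    print(n,s["K"].tolist(),np.round(s["pose"],4).tolist())
s=cams.snapshot("wrist");print(s["K"].tolist(),np.round(s["hand_eye"],4).tolist())
E
```

```text
pics
{'t': 0.0, 'q': array([ 1.03267093e+00,  5.28422871e-02,  1.40174488e+00, -2.36657612e-05,
        1.68863533e+00, -7.02891065e-02]), 'dq': array([-0.00081399, -0.00198895, -0.00081615,  0.00140442, -0.00027163,
       -0.00238711]), 'joint_efforts': array([ 8.13459010e-04, -3.81647122e+01, -3.60194278e+01,  1.30098343e-05,
        5.90796044e-03,  5.16983721e-05]), 'eef_pos': array([0.23671072, 0.4685685 , 0.40385915]), 'orientation': array([-3.13996519e+00, -9.10174123e-05,  2.67375353e+00]), 'wrist_force': array([ 0.78450764, -0.88777207,  0.16572392]), 'moment': array([ 0.05602273, -0.0029819 ,  0.06618252]), 'opening': 0.08547599960172501}
scene [[488.668497161811, 0.0, 291.1740278386241], [0.0, 488.668497161811, 205.24850734357386], [0.0, 0.0, 1.0]] [[-0.6011, 0.499, -0.6243, 1.3205], [0.7992, 0.3811, -0.4648, 0.5355], [0.006, -0.7783, -0.6279, 0.7858], [0.0, 0.0, 0.0, 1.0]]
top [[465.9791461932752, 0.0, 281.63377288765366], [0.0, 465.9791461932752, 207.46035860520615], [0.0, 0.0, 1.0]] [[-0.0128, -0.9943, 0.1059, 0.5046], [-0.9996, 0.0152, 0.0218, -0.0148], [-0.0233, -0.1056, -0.9941, 1.133], [0.0, 0.0, 0.0, 1.0]]
[[363.06426903330856, 0.0, 273.0289760034011], [0.0, 363.06426903330856, 206.62800551962195], [0.0, 0.0, 1.0]] [[-0.0003, -0.9581, -0.2865, 0.0721], [1.0, -0.0002, -0.0005, 0.0005], [0.0004, -0.2865, 0.9581, 0.031], [0.0, 0.0, 0.0, 1.0]]
```

View pics/top0.png

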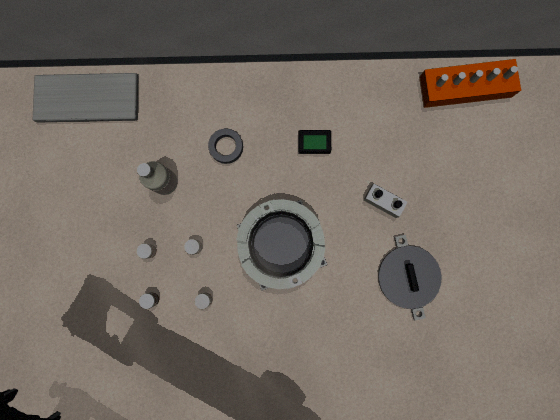

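View pics/scene0.png

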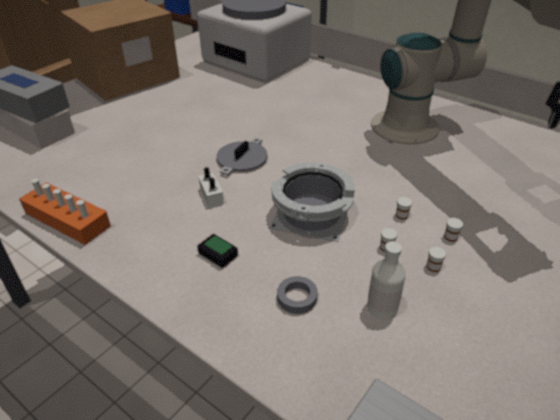

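The top view shows four jars with white caps at about (145,251), (193,246), (148,300) and (203,301). The pot is at (281,244), with flange holes near (267,207) and (295,281). The lid is at (409,277) with its lugs near (400,241) and (418,313), and the pins are at (378,194) and (398,204). The scene view shows the same layout with everything upright.

```bash
cat > h.py <<'E'
import numpy as np,cv2
from scipy.spatial.transform import Rotation as R
from bench import robot,cams
def tool(st):
    T=np.eye(4);T[:3,:3]=R.from_euler('xyz',st["orientation"]).as_matrix();T[:3,3]=st["eef_pos"];return T
def snap(n):
    st=robot.state();s=cams.snapshot(n)
    s["P"]=s["pose"] if n!="wrist" else tool(st)@s["hand_eye"];return s
def plane(s,uv,z):
    uv=np.atleast_2d(np.asarray(uv,float));r=np.c_[uv,np.ones(len(uv))]@np.linalg.inv(s["K"]).T@s["P"][:3,:3].T
    o=s["P"][:3,3];return o+r*((z-o[2])/r[:,2])[:,None]
def cloud(s):
    v,u=np.indices(s["z_map"].shape);z=s["z_map"];K=s["K"]
    p=np.stack([(u-K[0,2])/K[0,0]*z,(v-K[1,2])/K[1,1]*z,z],-1)@s["P"][:3,:3].T+s["P"][:3,3];p[z==0]=np.nan;return p
def pix(s,p):
    c=(np.atleast_2d(p)-s["P"][:3,3])@s["P"][:3,:3];c=c@s["K"].T;return c[:,:2]/c[:,2:]
def rect(s,c,half,z,n=560):
    "rectified view of the plane z about c: up=+x, left=+y"
    k=n/2/half;g=np.array([[0,0],[n,0],[n,n],[0,n]],np.float32)
    w=[[c[0]+(n/2-y)/k,c[1]+(n/2-x)/k,z] for x,y in g]
    return cv2.warpPerspective(s["color"],cv2.getPerspectiveTransform(pix(s,w).astype(np.float32),g),(n,n))
def circfit(xy):
    A=np.c_[2*xy,np.ones(len(xy))];x=np.linalg.lstsq(A,(xy**2).sum(1),rcond=None)[0];return x[:2],np.sqrt(x[2]+x[:2]@x[:2])
E
python3 - <<'E'
from h import *
s=snap("top");p=cloud(s);g=cv2.cvtColor(s["color"],cv2.COLOR_BGR2GRAY)
print("table",np.nanmedian(p[...,2]))
h=p[...,2]
for lo,hi,name in((.035,.056,'46'),(.078,.095,'flange'),(.005,.022,'lid'),(.028,.06,'lidgrip/stand'),(.055,.09,'pins')):
    m=((h>lo)&(h<hi)).astype(np.uint8);m[330:]=0;m[:120]=0;m[:,:120]=0;m[:,450:]=0
    n,l,st,c=cv2.connectedComponentsWithStats(m)
    for i in range(1,n):
        if st[i,4]>8:
            q=p[l==i];print(name,np.round(c[i],1),st[i,4],np.round(np.nanmean(q,0),4),np.round(np.ptp(q,axis=0),3))
s2=snap("scene")
big=np.hstack([cv2.resize(s["color"][185:300,220:345],None,fx=3.2,fy=3.2,interpolation=cv2.INTER_CUBIC),cv2.resize(s["color"][170:325,355:455],(237,368),interpolation=cv2.INTER_CUBIC)])
big=cv2.convertScaleAbs(big,alpha=1.5);cv2.imwrite("pics/crop1.png",big);print(big.shape)
E
```

```text
table -0.0009449284911207112
46 [169.1 183.9] 69 [0.6808 0.2755 0.0457] [0.056 0.041 0.021]
46 [385.9 200.2] 565 [ 0.6344 -0.2362  0.04  ] [0.077 0.093 0.02 ]
46 [271.5 217. ] 10 [0.5984 0.0331 0.0442] [0.006 0.021 0.017]
46 [257.3 228.7] 23 [0.5713 0.0667 0.0451] [0.041 0.029 0.019]
46 [191.6 246.2] 192 [0.5327 0.2209 0.0443] [0.033 0.035 0.014]
46 [144.1 250.6] 196 [0.5238 0.3325 0.0445] [0.035 0.037 0.015]
46 [412.3 277.4] 188 [ 0.4544 -0.2896  0.0431] [0.062 0.023 0.014]
46 [146.7 300.5] 202 [0.4085 0.3244 0.0447] [0.035 0.034 0.016]
46 [201.8 300.8] 195 [0.4066 0.196  0.045 ] [0.034 0.036 0.014]
flange [163.5 181.7] 76 [0.6795 0.2775 0.0861] [0.056 0.043 0.017]
flange [274.5 214.9] 1041 [0.5996 0.0244 0.0856] [0.094 0.187 0.014]
flange [285.8 272.4] 1082 [0.4706 0.0007 0.0857] [0.093 0.186 0.012]
lid [221.4 138.2] 60 [0.7971 0.1557 0.0153] [0.045 0.048 0.017]
lid [229.9 155.3] 105 [0.7538 0.1345 0.0166] [0.062 0.071 0.017]
lid [314.1 152.4] 60 [ 0.7577 -0.0714  0.0142] [0.005 0.078 0.017]
lid [172.1 186.7] 43 [0.6789 0.2766 0.0132] [0.048 0.039 0.016]
lid [383.  209.7] 46 [ 0.61
[... 828 characters left out ...]
5607 0.0368 0.0446] [0.127 0.129 0.032]
lidgrip/stand [191.7 246.2] 194 [0.5326 0.2207 0.0442] [0.033 0.035 0.02 ]
lidgrip/stand [144.3 250.6] 202 [0.5238 0.3322 0.0442] [0.035 0.037 0.023]
lidgrip/stand [411.9 277.2] 209 [ 0.4547 -0.2889  0.0419] [0.062 0.024 0.021]
lidgrip/stand [146.9 300.5] 209 [0.4087 0.324  0.0442] [0.035 0.034 0.023]
lidgrip/stand [201.9 300.7] 198 [0.4067 0.1959 0.0448] [0.034 0.036 0.018]
pins [165.8 182.4] 129 [0.6799 0.2758 0.0731] [0.056 0.042 0.034]
pins [378.6 192.9] 47 [ 0.648  -0.2142  0.0694] [0.015 0.015 0.019]
pins [280.2 243.7] 3549 [0.535  0.0126 0.0787] [0.2   0.2   0.035]
pins [397.6 203.7] 45 [ 0.6226 -0.2569  0.0686] [0.016 0.015 0.018]
(368, 637, 3)
```

View pics/crop1.png

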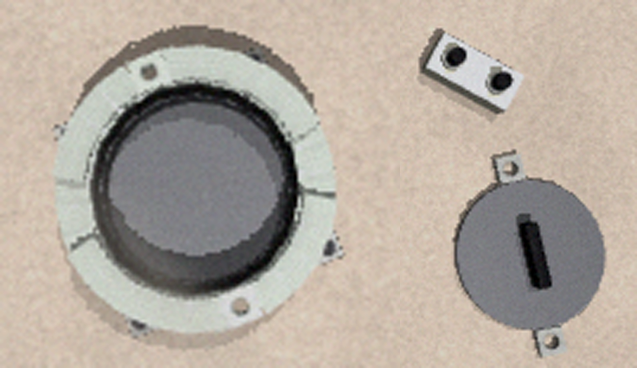

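```bash
cat >> h.py <<'E'
def holes(img,s,z,guess,rad,thr):
    out=[]
    for gxy in guess:
        r=rect(s,gxy,rad,z,200);b=cv2.GaussianBlur(cv2.cvtColor(r,cv2.COLOR_BGR2GRAY),(0,0),4)
        m=(b<thr*np.median(b)).astype(np.uint8);n,l,st,c=cv2.connectedComponentsWithStats(m)
        i=1+np.argmin([np.hypot(*(q-100)) for q in c[1:]]) if n>1 else 0
        k=100/rad;out.append([gxy[0]+(100-c[i][1])/k,gxy[1]+(100-c[i][0])/k,np.sqrt(st[i,4]/np.pi)*2/k])
    return np.array(out)
def shift(xyz,yaw=None,st=None):
    st=st or robot.state();y=st["orientation"][2];d=np.asarray(xyz)-st["eef_pos"]
    f=lambda a:np.round([d[:2]@[np.cos(a),np.sin(a)],d[:2]@[np.sin(a),-np.cos(a)],-d[2]],4)
    print("shift",f(y),"norm",np.round(np.linalg.norm(d),3),end=" ")
    if yaw is not None:
        t=(y-yaw+np.pi)%(2*np.pi)-np.pi;print("turn units",round(t/np.radians(6),2),"shift after turn",f(yaw),end="")
    print()
E
python3 - <<'E'
from h import *
s=snap("top")
c0=np.array([.535,.0125])
hh=holes(None,s,.0865,[plane(s,[266.6,207.5],.0865)[0,:2],plane(s,[295,280.6],.0865)[0,:2]],.016,.7);print("holes",hh)
print("mid",hh[:,:2].mean(0),"dist",np.hypot(*(hh[0]-hh[1])[:2]),"ang",np.degrees(np.arctan2(*(hh[0]-hh[1])[1::-1])))
p=cloud(s);m=(p[...,2]>.083)&(p[...,2]<.089)&(np.hypot(p[...,0]-.535,p[...,1]-.0125)<.11);m=m.astype(np.uint8)
cs,_=cv2.findContours(cv2.morphologyEx(m,cv2.MORPH_CLOSE,np.ones((9,9))),cv2.RETR_EXTERNAL,cv2.CHAIN_APPROX_NONE)
q=plane(s,cv2.convexHull(max(cs,key=len))[:,0],.0865)[:,:2];print("pot circle",circfit(q))
L=[plane(s,[355+x*100/237,170+y*155/368],.015)[0,:2] for x,y in((509-400,168),(551-400,342))]
lh=holes(None,s,.015,L,.014,.75);print("lidholes",L,lh,np.hypot(*(lh[0]-lh[1])[:2]),"mid",lh[:,:2].mean(0),"ang",np.degrees(np.arctan2(*(lh[0]-lh[1])[1::-1])))
st=robot.state();shift([.5327,.2209,.33],None,st)
for x in((.5327,.2209),(.5238,.3325),(.4085,.3244),(.4066,.196)): shift([*x,.189])
E
```

```text
holes [[ 0.6174304   0.04324703  0.01016013]
 [ 0.44914772 -0.01934932  0.00506158]]
mid [0.53328906 0.01194886] dist 0.17954766503239283 ang 20.40376169723157
pot circle (array([0.52255641, 0.01021094]), np.float64(0.0896209076924778))
lidholes [array([ 0.53960777, -0.27355594]), array([ 0.36792763, -0.3079921 ])] [[ 0.53897264 -0.27693762  0.01078622]
 [ 0.36782048 -0.30986521  0.01178145]] 0.17429081798464924 mid [ 0.45339656 -0.29340141] ang 10.889951825590034
shift [-0.3759 -0.0876  0.0744] norm 0.393 
shift [-0.3759 -0.0876  0.2154] norm 0.442 
shift [-0.3176  0.008   0.2154] norm 0.384 
shift [-0.2184 -0.0513  0.2154] norm 0.311 
shift [-0.2746 -0.1667  0.2154] norm 0.387
```

carry_out(commands=[0.07,-0.05,-0.012,0.018,0,0,0,0.07,-0.05,-0.012,0.018,0,0,0,0.07,-0.05,-0.012,0.018,0,0,0,0.07,-0.05,-0.012,0.018,0,0,0,0.07,-0.0184,-0.0033,0,0,0,0,0.07,0,0,0,0,0,0])

```text
t: 1.05
eef_pos: [0.4091, 0.324, 0.3331]
orientation: [3.141, -0.0, 2.672]
wrist_force: [-0.9, 0.3, -0.1]
opening: 0.0699
```

Run:
```python
from h import *
shift([.4085,.3244,.189])
s=snap("wrist");cv2.imwrite("pics/w1.png",s["color"]);p=cloud(s)
m=((p[...,2]>.04)&(p[...,2]<.056)).astype(np.uint8);n,l,st,c=cv2.connectedComponentsWithStats(m)
for i in range(1,n):
    if st[i,4]>100: print(c[i],st[i,4],np.nanmean(p[l==i],0),np.ptp(p[l==i],axis=0))
```

```text
shift [7.000e-04 1.000e-04 1.441e-01] norm 0.144 
[275.0598338  197.25927978] 1805 [0.40771249 0.32699633 0.0456142 ] [0.03539255 0.03526732 0.00787324]
[127.04841713 267.00931099] 1611 [0.40576165 0.199225   0.04547068] [0.03550218 0.03546071 0.00780455]
[344.83083333 315.37333333] 1200 [0.52187434 0.3326462  0.04538011] [0.0361283  0.03122581 0.0077324 ]
[232.7284689  368.33373206] 836 [0.52620075 0.22664997 0.04511699] [0.02962923 0.03455946 0.00745663]
```

View pics/w1.png

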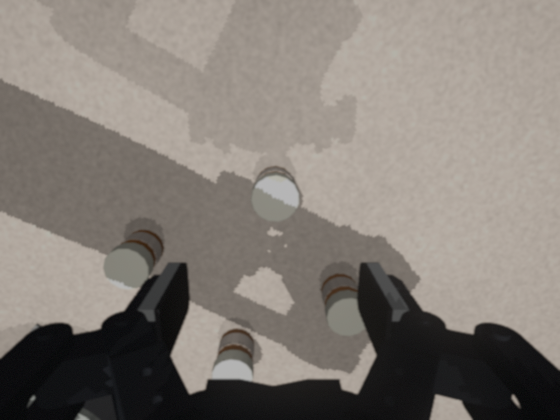

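The picture shows a jar at (275,195), straight under the gripper, with the other three around it, all upright. The wrist and top measurements agree within 3 mm. I'll grip this one.

carry_out(commands=[0.07,0.001,0.001,0.05,0,0,0,0.07,0,0,0.05,0,0,0,0.07,0,0,0.044,0,0,0,0.07,0,0,0,0,0,0,0.03,0,0,0,0,0,0,0.03,0,0,0,0,0,0,0.03,0,0,0,0,0,0,0.03,0,0,0,0,0,0], force=25)

```text
t: 2.1
eef_pos: [0.4087, 0.3264, 0.1916]
orientation: [3.137, 0.002, 2.674]
wrist_force: [-2.2, 0.6, 7.8]
opening: 0.0351
```

carry_out(commands=[0.03,0,0,-0.05,0,0,0,0.03,0,0,-0.05,0,0,0,0.03,0,0,-0.04,0,0,0,0.03,0,0,0,0,0,0])

```text
t: 2.6
eef_pos: [0.4085, 0.326, 0.3339]
orientation: [3.133, 0.004, 2.674]
wrist_force: [0.8, 0.3, -1.3]
opening: 0.035
```

Run:
```python
from h import *
shift([.567,-.004,.33]); s=snap("top");p=cloud(s)
m=((p[...,2]>.035)&(p[...,2]<.056)).astype(np.uint8);m[330:]=0;m[220:,:250]*=1;n,l,st,c=cv2.connectedComponentsWithStats(m)
for i in range(1,n):
    if st[i,4]>100: print(c[i],st[i,4],np.nanmean(p[l==i],0))
```

```text
shift [-0.2903 -0.223   0.0039] norm 0.366 
[470.40862573  81.52229532] 2736 [ 0.91541668 -0.44542386  0.04884293]
[385.82046679 200.12746858] 557 [ 0.63465203 -0.23607842  0.03993185]
[191.61052632 246.16842105] 190 [0.53270612 0.22078704 0.04479095]
[144.08333333 250.53125   ] 192 [0.5240171  0.33263576 0.04454516]
[412.25405405 277.22162162] 185 [ 0.45472846 -0.2893961   0.04344473]
[201.84183673 300.80102041] 196 [0.40659483 0.19610913 0.04469436]
```

carry_out(commands=[0.03,-0.0415,-0.0319,0,0,0,0,0.03,-0.0415,-0.0319,0,0,0,0,0.03,-0.0415,-0.0319,0,0,0,0,0.03,-0.0415,-0.0319,0,0,0,0,0.03,-0.0415,-0.0319,0,0,0,0,0.03,-0.0415,-0.0319,0,0,0,0,0.03,-0.0413,-0.0316,0,0,0,0,0.03,0,0,0,0,0,0])

```text
t: 3.65
eef_pos: [0.5671, -0.0073, 0.3267]
orientation: [-3.14, -0.002, 2.669]
wrist_force: [-0.4, 0.1, 0.3]
opening: 0.0354
```

carry_out(commands=[0.03,0,0,0.05,0,0,0,0.03,0,0,0.045,0,0,0,0.03,0,0,0.028,0,0,0,0.03,0,0,0,0,0,0])

```text
t: 4.15
eef_pos: [0.5655, -0.0034, 0.2029]
orientation: [-3.14, -0.005, 2.675]
wrist_force: [0.2, -0.3, -0.7]
opening: 0.0346
```

carry_out(commands=[0.03,0,0,0.001,0,0,0,0.045,0,0,0,0,0,0,0.045,0,0,0,0,0,0,0.045,0,0,0,0,0,0,0.045,0,0,-0.02,0,0,0,0.045,0,0,-0.05,0,0,0,0.045,0,0,-0.055,0,0,0])

```text
t: 5.03
eef_pos: [0.5664, -0.0043, 0.3306]
orientation: [-3.141, -0.001, 2.674]
wrist_force: [0.6, -0.5, 0.4]
opening: 0.0448
```

carry_out(commands=[0.07,0.0465,0.0213,0,0,0,0,0.07,0.0465,0.0213,0,0,0,0,0.07,0.0465,0.0213,0,0,0,0,0.07,0.0465,0.0213,0,0,0,0,0.07,0.0463,0.0211,0,0,0,0,0.07,0,0,0,0,0,0])

```text
t: 5.78
eef_pos: [0.4056, 0.1972, 0.3301]
orientation: [3.141, 0.0, 2.678]
wrist_force: [-0.0, -0.1, 0.2]
opening: 0.07
```

```bash
cat >> h.py <<'E'
def look(n="top",lo=.035,hi=.066,mn=90):
    s=snap(n);p=cloud(s);m=((p[...,2]>lo)&(p[...,2]<hi)).astype(np.uint8)
    if n=="top": m[330:]=0;m[:210]=0;m[:,450:]=0
    k,l,st,c=cv2.connectedComponentsWithStats(m)
    for i in range(1,k):
        if st[i,4]>mn: print(n,np.round(c[i],0),st[i,4],np.round(np.nanmean(p[l==i],0),4),np.round(np.ptp(p[l==i],axis=0),3))
    return s
E
python3 - <<'E'
from h import *
shift([.4066,.1975,.1916]); look("top"); look("wrist",.035,.056)
E
```

```text
shift [-0.0008  0.0007  0.1385] norm 0.139 
top [269. 232.] 153 [0.5637 0.038  0.0542] [0.123 0.129 0.031]
top [287. 230.] 188 [ 0.566  -0.0035  0.0549] [0.035 0.035 0.019]
top [317. 236.] 159 [ 0.5522 -0.0721  0.064 ] [0.053 0.036 0.006]
top [244. 253.] 173 [0.5161 0.095  0.0641] [0.073 0.048 0.007]
top [192. 246.] 191 [0.5328 0.2208 0.0451] [0.033 0.035 0.015]
top [144. 251.] 191 [0.5239 0.3327 0.0449] [0.035 0.035 0.014]
top [412. 277.] 187 [ 0.4545 -0.2896  0.0433] [0.062 0.024 0.014]
top [202. 301.] 190 [0.4069 0.1957 0.0449] [0.034 0.036 0.016]
wrist [274. 199.] 1890 [0.4054 0.1981 0.0454] [0.035 0.035 0.013]
wrist [501. 253.] 1951 [0.5214 0.3333 0.0445] [0.036 0.036 0.013]
wrist [357. 322.] 453 [0.5286 0.2116 0.0443] [0.033 0.014 0.013]
```

carry_out(commands=[0.07,0,0,0.05,0,0,0,0.07,0,0,0.05,0,0,0,0.07,0,0,0.038,0,0,0,0.07,0,0,0,0,0,0,0.03,0,0,0,0,0,0,0.03,0,0,0,0,0,0,0.03,0,0,0,0,0,0,0.03,0,0,0,0,0,0])

```text
t: 6.88
eef_pos: [0.4081, 0.1955, 0.1939]
orientation: [3.139, 0.003, 2.674]
wrist_force: [0.7, -1.8, 7.5]
opening: 0.0355
```

carry_out(commands=[0.03,0,0,-0.05,0,0,0,0.03,0,0,-0.05,0,0,0,0.03,0,0,-0.038,0,0,0,0.03,-0.0408,-0.0268,0,0,0,0,0.03,-0.0408,-0.0268,0,0,0,0,0.03,-0.0408,-0.0268,0,0,0,0,0.03,-0.0408,-0.0268,0,0,0,0,0.03,0,0,0,0,0,0])

```text
t: 7.88
eef_pos: [0.5054, 0.0237, 0.3303]
orientation: [3.141, 0.001, 2.67]
wrist_force: [0.3, 0.5, -0.7]
opening: 0.0352
```

Run:
```python
from h import *
shift([.503,.028,.2035])
```

```text
shift [0.004  0.0027 0.1268] norm 0.127
```

carry_out(commands=[0.03,0,0,0.05,0,0,0,0.03,0,0,0.045,0,0,0,0.03,0,0,0.028,0,0,0,0.03,0,0,0,0,0,0,0.03,0,0,0,0,0,0])

```text
t: 8.5
eef_pos: [0.5047, 0.0266, 0.208]
orientation: [3.141, 0.001, 2.675]
wrist_force: [1.0, -0.0, -0.3]
opening: 0.0352
```

Run:
```python
from h import *
for i in range(5):
    st=robot.state();print(st["t"],st["eef_pos"],st["orientation"],st["wrist_force"]);cams.snapshot("top")
```

```text
8.5 [0.5047296  0.02663592 0.20795688] [3.14073780e+00 1.32129909e-03 2.67450708e+00] [ 1.00016027 -0.04513949 -0.2749173 ]
8.55 [0.5048219  0.02650975 0.20815986] [3.14049271e+00 1.81022894e-03 2.67431405e+00] [-0.29694886  0.14096053  0.03082955]
8.6 [0.50484239 0.02639278 0.20812135] [3.14046836e+00 1.94989549e-03 2.67414740e+00] [ 1.26844601 -0.043685    0.02039841]
8.65 [0.50480458 0.02630745 0.20794113] [3.14057287e+00 1.76498208e-03 2.67402736e+00] [-0.69157579  0.10997563  0.01215014]
8.7 [0.50475801 0.02624707 0.20772149] [3.14075658e+00 1.50099369e-03 2.67399731e+00] [0.62811259 0.15916364 0.33413621]
```

carry_out(commands=[0.03,0,0,0.004,0,0,0,0.03,0,0,0,0,0,0,0.045,0,0,0,0,0,0,0.045,0,0,0,0,0,0,0.045,0,0,0,0,0,0,0.045,0,0,-0.02,0,0,0,0.045,0,0,-0.05,0,0,0,0.045,0,0,-0.055,0,0,0])

```text
t: 9.75
eef_pos: [0.5043, 0.0261, 0.3285]
orientation: [-3.141, -0.002, 2.674]
wrist_force: [0.6, 0.9, 0.9]
opening: 0.0454
```

Run:
```python
from h import *
shift([.5327,.2215,.330],2.6735-np.pi/2);shift([.5327,.2215,.330],2.6735+np.pi/2);look("top")
```

```text
shift [ 0.0627  0.1872 -0.0015] norm 0.197 turn units 15.0 shift after turn [ 0.1872 -0.0628 -0.0015]
shift [ 0.0627  0.1872 -0.0015] norm 0.197 turn units -15.0 shift after turn [-0.1872  0.0628 -0.0015]
top [316. 234.] 174 [ 0.5561 -0.0688  0.064 ] [0.072 0.056 0.006]
top [192. 246.] 190 [0.5326 0.2208 0.045 ] [0.033 0.035 0.013]
top [144. 251.] 197 [0.5239 0.3325 0.0442] [0.035 0.037 0.014]
top [412. 277.] 188 [ 0.4544 -0.2896  0.0429] [0.062 0.024 0.013]
```

carry_out(commands=[0.07,0.0157,0.0468,0,0,0,0,0.07,0.0157,0.0468,0,0,0,0,0.07,0.0157,0.0468,0,0,0,0,0.07,0.0156,0.0468,0,0,0,0,0.07,0,0,0,0,0,1.6,0.07,0,0,0,0,0,1.6,0.07,0,0,0,0,0,1.6,0.07,0,0,0,0,0,1.6])

```text
t: 10.8
eef_pos: [0.533, 0.2215, 0.3274]
orientation: [-3.141, -0.0, 1.998]
wrist_force: [0.9, 0.8, -0.3]
opening: 0.07
```

carry_out(commands=[0.07,0,0,0,0,0,1.6,0.07,0,0,0,0,0,1.6,0.07,0,0,0,0,0,1.6,0.07,0,0,0,0,0,1.6,0.07,0,0,0,0,0,1.6,0.07,0,0,0,0,0,0.6,0.07,0,0,0,0,0,0])

```text
t: 11.68
eef_pos: [0.533, 0.2215, 0.3274]
orientation: [-3.141, 0.0, 1.104]
wrist_force: [-0.3, -0.2, -1.1]
opening: 0.0701
```

Run:
```python
from h import *
shift([.532,.2225,.193]);look("wrist",.035,.056);print(robot.state()["orientation"])
```

```text
shift [ 0.0005 -0.0014  0.1344] norm 0.134 
wrist [416.  24.] 801 [0.6666 0.2862 0.0456] [0.029 0.039 0.021]
wrist [183.  59.] 2647 [0.5256 0.334  0.0454] [0.036 0.036 0.013]
wrist [272. 201.] 1928 [0.534  0.2233 0.0454] [0.036 0.035 0.013]
wrist [440. 408.] 219 [0.5792 0.0017 0.0537] [0.016 0.021 0.013]
wrist [459. 412.] 251 [ 0.5934 -0.0209  0.0438] [0.015 0.025 0.021]
[-3.14143076e+00  1.21417681e-05  1.10441317e+00]
```

carry_out(commands=[0.07,0,-0.0005,0.05,0,0,0,0.07,0,0,0.05,0,0,0,0.07,0,0,0.034,0,0,0,0.07,0,0,0,0,0,0,0.03,0,0,0,0,0,0,0.03,0,0,0,0,0,0,0.03,0,0,0,0,0,0,0.03,0,0,0,0,0,0])

```text
t: 12.72
eef_pos: [0.5333, 0.222, 0.1962]
orientation: [3.139, -0.003, 1.103]
wrist_force: [-0.2, -0.5, 6.1]
opening: 0.0349
```

carry_out(commands=[0.03,0,0,-0.05,0,0,0,0.03,0,0,-0.05,0,0,0,0.03,0,0,-0.034,0,0,0,0.03,-0.0444,0.0192,0,0,0,0,0.03,-0.0444,0.0192,0,0,0,0,0.03,-0.0444,0.0192,0,0,0,0,0.03,-0.0444,0.0192,0,0,0,0,0.03,-0.0442,0.0193,0,0,0,0])

```text
t: 13.72
eef_pos: [0.5179, -0.0211, 0.3285]
orientation: [3.14, -0.001, 1.103]
wrist_force: [1.5, 1.4, -0.7]
opening: 0.0352
```

carry_out(commands=[0.03,0,0,0,0,0,0,0.03,0,0,0,0,0,0,0.03,0,0,0,0,0,0])

```text
t: 14.1
eef_pos: [0.5184, -0.0186, 0.3279]
orientation: [3.141, -0.0, 1.105]
wrist_force: [-1.1, 0.8, 0.1]
opening: 0.0353
```

Run:
```python
from h import *
shift([.519,-.020,.203])
```

```text
shift [-0.001   0.0012  0.1249] norm 0.125
```

carry_out(commands=[0.03,-0.001,0.001,0.05,0,0,0,0.03,0,0,0.045,0,0,0,0.03,0,0,0.027,0,0,0,0.03,0,0,0,0,0,0,0.03,0,0,0,0,0,0])

```text
t: 14.72
eef_pos: [0.519, -0.0202, 0.2059]
orientation: [3.141, -0.0, 1.104]
wrist_force: [1.1, 0.5, 0.4]
opening: 0.0353
```

carry_out(commands=[0.045,0,0,0,0,0,0,0.045,0,0,0,0,0,0,0.045,0,0,0,0,0,0,0.045,0,0,-0.02,0,0,0,0.045,0,0,-0.05,0,0,0,0.045,0,0,-0.052,0,0,0,0.045,0,0,0,0,0,0])

```text
t: 15.6
eef_pos: [0.5194, -0.0211, 0.3329]
orientation: [3.133, -0.003, 1.103]
wrist_force: [-0.1, -0.8, 0.6]
opening: 0.0454
```

Run:
```python
from h import *
shift([.5245,.333,.193]);look("top")
```

```text
shift [ 0.3183 -0.1552  0.1399] norm 0.381 
top [243. 251.] 136 [0.52   0.099  0.0642] [0.053 0.027 0.007]
top [144. 251.] 193 [0.5238 0.3326 0.0449] [0.035 0.035 0.014]
top [412. 277.] 186 [ 0.4545 -0.2896  0.0431] [0.062 0.025 0.013]
```

carry_out(commands=[0.07,0.0455,-0.0222,0,0,0,0,0.07,0.0455,-0.0222,0,0,0,0,0.07,0.0455,-0.0222,0,0,0,0,0.07,0.0455,-0.0222,0,0,0,0,0.07,0.0455,-0.0222,0,0,0,0,0.07,0.0455,-0.0222,0,0,0,0,0.07,0.0453,-0.022,0,0,0,0,0.07,0,0,0,0,0,0])

```text
t: 16.65
eef_pos: [0.5228, 0.336, 0.3249]
orientation: [-3.139, 0.003, 1.107]
wrist_force: [0.1, 0.7, 1.2]
opening: 0.0697
```

carry_out(commands=[0.07,0,0,0,0,0,0])

```text
t: 16.77
eef_pos: [0.5237, 0.3328, 0.3259]
orientation: [-3.14, 0.003, 1.103]
wrist_force: [0.9, -0.3, 0.9]
opening: 0.0702
```

Run:
```python
from h import *
shift([.5245,.333,.193]);look("wrist",.035,.056);look("top")
```

```text
shift [0.0005 0.0007 0.1329] norm 0.133 
wrist [482. 130.] 1482 [0.6728 0.3153 0.0459] [0.046 0.053 0.021]
wrist [273. 199.] 1952 [0.5255 0.3357 0.0454] [0.035 0.035 0.013]
top [272. 232.] 157 [0.5637 0.0327 0.0534] [0.123 0.134 0.031]
top [287. 230.] 188 [ 0.566  -0.0035  0.0548] [0.035 0.035 0.019]
top [317. 236.] 170 [ 0.5515 -0.0723  0.0641] [0.062 0.032 0.007]
top [243. 251.] 151 [0.519  0.0989 0.064 ] [0.048 0.032 0.006]
top [144. 251.] 195 [0.5239 0.3326 0.0447] [0.035 0.036 0.014]
top [295. 251.] 187 [ 0.5192 -0.0217  0.0554] [0.034 0.035 0.01 ]
top [274. 258.] 185 [0.5025 0.0273 0.055 ] [0.032 0.034 0.016]
top [412. 277.] 185 [ 0.4544 -0.2896  0.0433] [0.062 0.024 0.013]
```

carry_out(commands=[0.07,0.001,0.0005,0.05,0,0,0,0.07,0,0,0.05,0,0,0,0.07,0,0,0.032,0,0,0,0.07,0,0,0,0,0,0,0.03,0,0,0,0,0,0,0.03,0,0,0,0,0,0,0.03,0,0,0,0,0,0,0.03,0,0,0,0,0,0])

```text
t: 17.88
eef_pos: [0.5253, 0.334, 0.1984]
orientation: [3.139, -0.003, 1.103]
wrist_force: [-1.1, -0.7, 7.2]
opening: 0.0351
```

carry_out(commands=[0.03,0,0,-0.05,0,0,0,0.03,0,0,-0.05,0,0,0,0.03,0,0,-0.034,0,0,0,0.03,-0.0409,0.0257,0,0,0,0,0.03,-0.0409,0.0257,0,0,0,0,0.03,-0.0409,0.0257,0,0,0,0,0.03,-0.0409,0.0257,0,0,0,0,0.03,-0.0409,0.0256,0,0,0,0])

```text
t: 18.88
eef_pos: [0.5469, 0.0919, 0.3306]
orientation: [3.14, -0.001, 1.103]
wrist_force: [0.2, -0.6, -0.5]
opening: 0.0349
```

carry_out(commands=[0.03,-0.041,0.0256,0,0,0,0,0.03,0,0,0,0,0,0,0.03,0,0,0,0,0,0,0.03,0,0,0,0,0,0])

```text
t: 19.38
eef_pos: [0.5513, 0.0463, 0.3299]
orientation: [3.141, -0.0, 1.105]
wrist_force: [0.8, -1.3, -0.3]
opening: 0.0349
```

Run:
```python
from h import *
shift([.551,.0450,.205])
```

```text
shift [-0.0013  0.0003  0.1249] norm 0.125
```

carry_out(commands=[0.03,-0.001,0,0.05,0,0,0,0.03,0,0,0.045,0,0,0,0.03,0,0,0.0275,0,0,0,0.03,0,0,0,0,0,0,0.03,0,0,0,0,0,0])

```text
t: 20.0
eef_pos: [0.551, 0.0451, 0.2074]
orientation: [3.141, -0.0, 1.104]
wrist_force: [-0.2, -1.0, -0.6]
opening: 0.035
```

carry_out(commands=[0.045,0,0,0,0,0,0,0.045,0,0,0,0,0,0,0.045,0,0,0,0,0,0,0.045,0,0,-0.02,0,0,0,0.045,0,0,-0.05,0,0,0,0.045,0,0,-0.062,0,0,0,0.045,0,0,-0.02,0,0,0,0.045,0,0,0,0,0,0])

```text
t: 21.0
eef_pos: [0.5511, 0.0443, 0.3612]
orientation: [3.138, -0.002, 1.103]
wrist_force: [0.7, -0.2, -0.3]
opening: 0.0448
```

Run:
```python
from h import *
st=robot.state();s=snap("wrist");cv2.imwrite("pics/w2.png",s["color"]);np.savez("pics/w2.npz",**s)
s=look("top");shift([.453,-.29,.36],np.radians(10.9))
```

```text
top [316. 236.] 184 [ 0.552  -0.0688  0.064 ] [0.096 0.054 0.006]
top [298. 251.] 109 [ 0.5173 -0.0277  0.0548] [0.032 0.021 0.01 ]
top [274. 259.] 151 [0.5003 0.0282 0.0547] [0.027 0.03  0.013]
top [412. 277.] 187 [ 0.4545 -0.2895  0.0436] [0.062 0.024 0.015]
shift [-0.3425  0.0635 -0.0023] norm 0.348 turn units 8.72 shift after turn [-0.1592  0.3098 -0.0023]
```

View pics/w2.png

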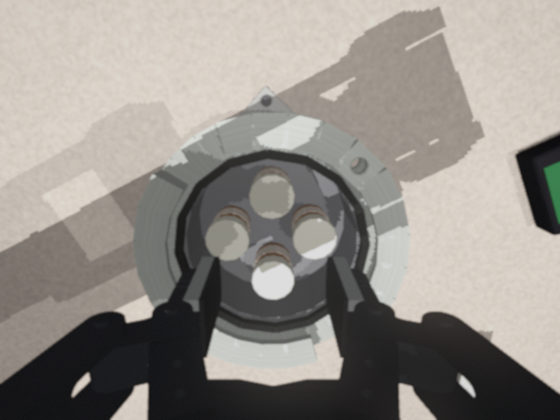

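The picture shows all four jars upright inside the pot, around (272,240), and one flange hole at (359,165). I'll move for a clearer view of the flange on the way to the lid.

carry_out(commands=[0.08,-0.03,0,-0.04,0,0,0,0.08,-0.04,0,-0.04,0,0,0,0.08,0,0,0,0,0,0,0.08,0,0,0,0,0,0,0.08,0,0,0,0,0,0])

```text
t: 21.72
eef_pos: [0.5197, -0.0176, 0.4368]
orientation: [-3.138, 0.001, 1.104]
wrist_force: [-0.4, -0.5, -0.5]
opening: 0.0796
```

Run:
```python
from h import *
print(robot.state()["eef_pos"])
s=snap("wrist");np.savez("pics/w3.npz",**s)
r=rect(s,(.535,.0125),.115,.0865,600);r=cv2.convertScaleAbs(r,alpha=1.6);cv2.imwrite("pics/w3.png",r)
p=cloud(s);m=(p[...,2]>.081)&(p[...,2]<.092)
q=p[m][:,:2];print(np.median(p[m][:,2]),circfit(q[np.hypot(*(q-[.535,.0125]).T)>.0975]) )
c=np.array([.535,.0125])
for _ in range(6): # extreme radius per angle bin
    d=q-c;a=np.degrees(np.arctan2(d[:,1],d[:,0]));rr=np.hypot(*d.T);pts=[]
    for b in range(-180,180,4):
        k=(a>=b)&(a<b+4)
        if k.sum()>5: i=np.argsort(rr[k])[-3];pts.append(q[k][i])
    pts=np.array(pts);cc,R0=circfit(pts);res=np.hypot(*(pts-cc).T)-R0;g=abs(res)<.003;cc,R0=circfit(pts[g]);c=cc
print("centre",cc,R0,g.sum(),len(pts))
```

```text
[ 0.51971209 -0.01760389  0.43680821]
0.08625122197889115 (array([0.53559048, 0.01251207]), np.float64(0.0988925694206529))
centre [0.5361911  0.01268718] 0.09992060215711229 76 78
```

View pics/w3.png

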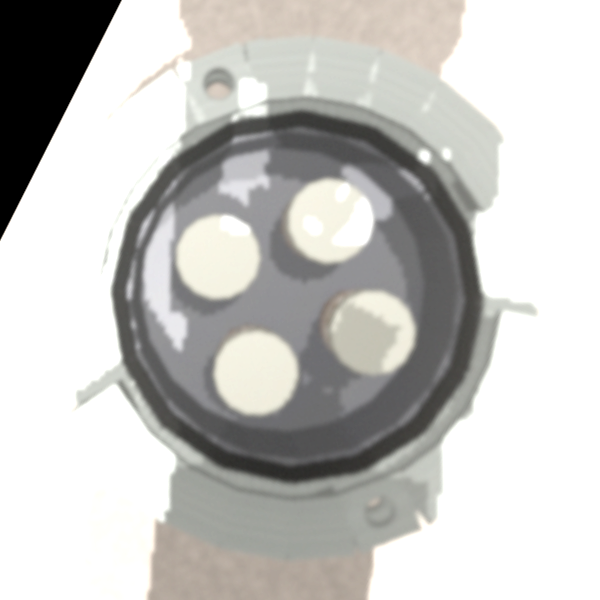

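The rectified view shows all four jars upright. The pin holes are at about (219,85) and (380,508), and slot edges show at (80,400) and (535,310). That puts the pot centre at about (0.536, 0.0127) with its axis at about 20.7°. The hole spacing of 173 mm, against 176 mm expected, and the 100 mm circle fit support this.

carry_out(commands=[0.08,-0.0546,0.0128,0.012,0,0,0,0.08,-0.0546,0.0128,0.012,0,0,0,0.08,-0.0546,0.0128,0.012,0,0,0,0.08,-0.0546,0.0128,0.012,0,0,0,0.08,-0.0546,0.0128,0.012,0,0,0,0.08,0,0,0,0,0,1.45,0.08,0,0,0,0,0,1.45,0.08,0,0,0,0,0,1.45])

```text
t: 22.78
eef_pos: [0.4537, -0.2905, 0.3779]
orientation: [-3.14, 0.0, 0.643]
wrist_force: [0.4, -0.7, 0.1]
opening: 0.0799
```

carry_out(commands=[0.08,0,0,0,0,0,1.45,0.08,0,0,0,0,0,1.45,0.08,0,0,0,0,0,1.48,0.08,0,0,0,0,0,0,0.08,0,0,0,0,0,0,0.08,0,0,0,0,0,0])

```text
t: 23.52
eef_pos: [0.4535, -0.2906, 0.379]
orientation: [-3.141, 0.0, 0.191]
wrist_force: [-1.1, -0.7, 0.1]
opening: 0.0802
```

Run:
```python
from h import *
st=robot.state();print(st["eef_pos"],np.degrees(st["orientation"]))
s=snap("wrist");np.savez("pics/w4.npz",**s);c0=(.454,-.291)
cv2.imwrite("pics/w4.png",np.hstack([rect(s,c0,.115,.015,400),rect(s,c0,.115,.045,400)]))
p=cloud(s)
for lo,hi in((.008,.022),(.036,.055)):
    m=(p[...,2]>lo)&(p[...,2]<hi)&(np.hypot(p[...,0]-c0[0],p[...,1]-c0[1])<.11);q=p[m][:,:2].astype(np.float32)
    print(lo,np.mean(p[m],0),len(q),cv2.minAreaRect(q))
```

```text
[ 0.45349294 -0.29060778  0.37895308] [-1.79979413e+02  1.09825834e-02  1.09192806e+01]
0.008 [ 0.46021227 -0.29014141  0.01477891] 19115 ((0.4558499753475189, -0.29080674052238464), (0.16734081506729126, 0.14751315116882324), 51.41391372680664)
0.036 [ 0.45728381 -0.29041241  0.04429961] 1158 ((0.4561556875705719, -0.29085296392440796), (0.06280623376369476, 0.013569612987339497), 10.588031768798828)
```

View pics/w4.png

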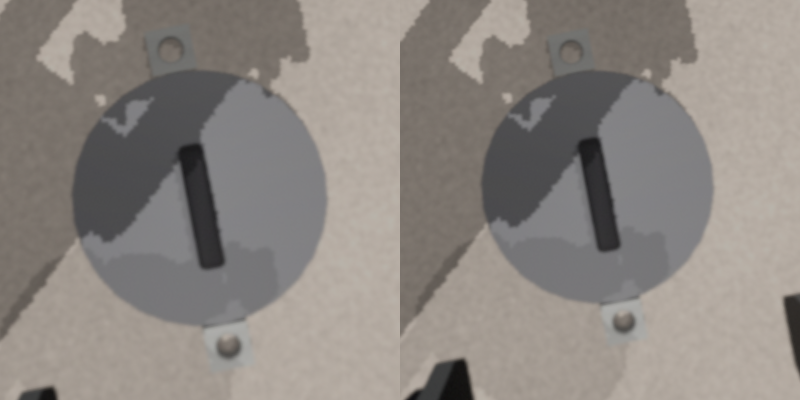

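The view shows the lid with its bar centred near (201,206) at plane z = 0.015. Its lug holes at (170,48) and (229,346) give a spacing of 174.7 mm, against 174 mm expected, a centre of (0.456, -0.291) and an angle of 11°. Next I'll grip the bar.

carry_out(commands=[0.05,0.0025,0.0005,0.05,0,0,0,0.05,0,0,0.05,0,0,0,0.05,0,0,0.05,0,0,0,0.05,0,0,0.035,0,0,0,0.05,0,0,0,0,0,0,0.05,0,0,0,0,0,0])

```text
t: 24.32
eef_pos: [0.4565, -0.2911, 0.196]
orientation: [3.14, -0.002, 0.189]
wrist_force: [-0.6, 0.3, 0.5]
opening: 0.0501
```

carry_out(commands=[0.005,0,0,0,0,0,0,0.005,0,0,0,0,0,0,0.005,0,0,0,0,0,0,0.005,0,0,0,0,0,0,0.005,0,0,0,0,0,0], force=40)

```text
t: 24.95
eef_pos: [0.4564, -0.2909, 0.1958]
orientation: [3.14, -0.002, 0.189]
wrist_force: [-1.0, 0.8, 5.4]
opening: 0.0132
```

carry_out(commands=[0.005,0,0,0,0,0,0,0.005,0,0,-0.03,0,0,0,0.005,0,0,-0.05,0,0,0,0.005,0,0,-0.06,0,0,0,0.005,0,0,0,0,0,0], force=100)

```text
t: 25.58
eef_pos: [0.4565, -0.291, 0.3398]
orientation: [3.134, -0.007, 0.189]
wrist_force: [0.1, -0.0, -3.5]
opening: 0.012
```

carry_out(commands=[0.005,0.0226,-0.0472,0,0,0,0,0.005,0.0226,-0.0472,0,0,0,0,0.005,0.0226,-0.0472,0,0,0,0,0.005,0.0226,-0.0472,0,0,0,0,0.005,0.0226,-0.0472,0,0,0,0,0.005,0.0224,-0.0472,0,0,0,0,0.005,0,0,0,0,0,0,0.005,0,0,0,0,0,-1.5])

```text
t: 26.58
eef_pos: [0.5355, 0.0132, 0.332]
orientation: [-3.141, 0.004, 0.35]
wrist_force: [-0.4, 0.1, -4.1]
opening: 0.0121
```

carry_out(commands=[0.005,0,0,0,0,0,-1.68,0.005,0,0,0,0,0,-1.68,0.005,0,0,0,0,0,-1.68,0.005,0,0,0,0,0,-1.68,0.005,0,0,0,0,0,-1.68,0.005,0,0,0,0,0,-1.68,0.005,0,0,0,0,0,-1.68,0.005,0,0,0,0,0,-1.68])

```text
t: 27.58
eef_pos: [0.5354, 0.0121, 0.3322]
orientation: [-3.138, -0.001, 1.758]
wrist_force: [-0.9, -0.0, -3.9]
opening: 0.0118
```

carry_out(commands=[0.005,0,0,0,0,0,0,0.005,0,0,0,0,0,0,0.005,0,0,0,0,0,0])

```text
t: 27.95
eef_pos: [0.5357, 0.0127, 0.3338]
orientation: [-3.141, -0.0, 1.751]
wrist_force: [-0.3, -0.2, -4.4]
opening: 0.0118
```

Run:
```python
from h import *
st=robot.state();print(st["eef_pos"],np.degrees(st["orientation"]),st["wrist_force"])
shift([.536,.0127,.275],np.radians(100.6))
s=snap("wrist");np.savez("pics/w5.npz",**s);cv2.imwrite("pics/w5.png",s["color"])
z=st["eef_pos"][2]-.196+.015
p=cloud(s);t=tool(st);m=(abs(p[...,2]-z)<.006)&(np.hypot(p[...,0]-.536,p[...,1]-.0127)<.11);print(z,m.sum());q=p[m][:,:2]
for w in(.095,):
    d=q-[.536,.0127];k=np.hypot(*d.T)>.079;print("lug ang",np.degrees(np.arctan2(d[k].mean(0)[1],d[k].mean(0)[0])),k.sum())
k=(np.hypot(*(q-[.536,.0127]).T)<.0785)
h=cv2.convexHull(q[k].astype(np.float32))[:,0];print("disc",circfit(h))
```

```text
[0.53574534 0.0127213  0.33383199] [-1.79971142e+02 -1.01584037e-02  1.00336649e+02] [-0.34219432 -0.18324143 -4.40804338]
shift [-0.0001  0.0002  0.0588] norm 0.059 turn units -0.04 shift after turn [-0.0001  0.0002  0.0588]
0.15283198671682235 54038
lug ang 99.95875314131305 2647
disc (array([0.53560288, 0.01684875]), np.float64(0.07263926076449041))
```

View pics/w5.png

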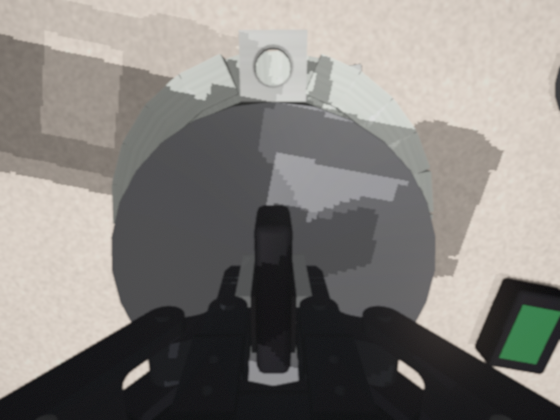

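The lug, with its hole at (272,66), hangs over the slot between the edges near (230,75) and (325,80). A quick check of the lid's centre comes before lowering.

Run:
```python
from h import *
s=dict(np.load("pics/w5.npz"))
h=plane(s,[272.5,66.5],.1515)[0];print(h,"implied centre",h[:2]-.087*np.array([np.cos(np.radians(100.3)),np.sin(np.radians(100.3))]))
e=plane(s,[[228,62],[238,92],[330,62],[318,95]],.0865);d=e[:,:2]-[.536,.0127];print(np.degrees(np.arctan2(d[:,1],d[:,0])),np.hypot(*d.T))
p=cloud(s);m=(p[...,2]>.144)&(p[...,2]<.16)&(np.hypot(p[...,0]-.536,p[...,1]-.0127)<.11)
v,u=np.where(m);print(np.median(p[m][:,2]))
for y in(180,200,220,240): k=u[(v==y)];print(y,k.min(),k.max(),plane(s,[[k.min(),y],[k.max(),y]],.1525)[:,:2])
```

```text
[0.52115439 0.09609181 0.1515    ] implied centre [0.53671018 0.01049382]
[115.2414704  114.62118562  81.07931928  81.02947412] [0.09531109 0.07863142 0.09754141 0.07900004]
0.15263881379866748
180 131 415 [[0.47029967 0.04108026]
 [0.58847609 0.06262203]]
200 121 426 [[0.46667158 0.03148885]
 [0.59566568 0.05500908]]
220 115 431 [[0.46464357 0.02189105]
 [0.60051662 0.04667269]]
240 112 435 [[0.46385956 0.01220697]
 [0.60509491 0.0379743 ]]
```

Run:
```python
from h import *
s=dict(np.load("pics/w5.npz"));p=cloud(s)
m=(p[...,2]>.080)&(p[...,2]<.092);q=p[m][:,:2];c=np.array([.536,.0127])
d=q-c;a=np.degrees(np.arctan2(d[:,1],d[:,0]));rr=np.hypot(*d.T)
for b in range(0,200,6):
    k=(a>=b)&(a<b+6)&(rr<.106)
    if k.sum()>8: print(b+3,round(1000*np.sort(rr[k])[-3],1),end="; ")
print()
pts=[]
for b in range(0,200,3):
    k=(a>=b)&(a<b+3)&(rr<.106)
    if k.sum()>5 and np.sort(rr[k])[-3]>.096: pts.append(q[k][np.argsort(rr[k])[-3]])
pts=np.array(pts)
# fixed radius fit 100
from scipy.optimize import least_squares
print(least_squares(lambda x:np.hypot(*(pts-x).T)-.0998,c,loss="soft_l1",f_scale=.001).x,len(pts))
m=(abs(p[...,2]-.1527)<.005)&(np.hypot(p[...,0]-.536,p[...,1]-.0127)<.079);v,u=np.where(m);pl=[]
for y in range(140,262,4):
    k=u[v==y];pl+=list(plane(s,[[k.min()-.5,y],[k.max()+.5,y]],.1527)[:,:2])
pl=np.array(pl);print(least_squares(lambda x:np.hypot(*(pl-x).T)-.074,c,loss="soft_l1",f_scale=.001).x,circfit(pl))
```

```text
9 100.4; 15 100.7; 21 100.3; 27 100.8; 33 100.2; 39 100.4; 45 100.5; 51 100.1; 57 100.5; 63 100.1; 69 100.4; 75 100.2; 81 100.4; 87 100.2; 117 100.5; 123 100.0; 129 100.5; 135 100.4; 141 100.1; 147 100.7; 153 100.2; 159 100.2; 165 100.4; 171 100.1; 177 100.6; 
[0.53601938 0.01318614] 48
[0.5372113  0.00973971] (array([0.5369536 , 0.01118045]), np.float64(0.07319333947329879))
```

carry_out(commands=[0.005,0.002,-0.0005,0.03,0,0,0,0.005,0,0,0.02,0,0,0,0.005,0,0,0.01,0,0,0,0.005,0,0,0,0,0,0,0.005,0,0,0,0,0,0])

```text
t: 28.62
eef_pos: [0.5353, 0.0147, 0.2754]
orientation: [3.14, 0.0, 1.753]
wrist_force: [-0.0, 0.9, -4.3]
opening: 0.0118
```

carry_out(commands=[0.005,0,0,0.004,0,0,0,0.005,0,0,0.004,0,0,0,0.005,0,0,0,0,0,0,0.005,0,0,0,0,0,0])

```text
t: 29.12
eef_pos: [0.535, 0.0148, 0.2662]
orientation: [3.142, -0.0, 1.753]
wrist_force: [-1.3, -0.8, -3.9]
opening: 0.0118
```

carry_out(commands=[0.005,0,0,0.003,0,0,0,0.005,0,0,0,0,0,0,0.005,0,0,0,0,0,0])

```text
t: 29.5
eef_pos: [0.5351, 0.0147, 0.2638]
orientation: [3.14, 0.0, 1.753]
wrist_force: [-0.8, -0.4, 2.1]
opening: 0.0116
```

carry_out(commands=[0.005,0,0,0.002,0,0,0,0.005,0,0,0,0,0,0,0.005,0,0,0,0,0,0])

```text
t: 29.88
eef_pos: [0.5351, 0.0147, 0.2616]
orientation: [3.14, 0.0, 1.753]
wrist_force: [0.5, -0.6, 3.3]
opening: 0.0117
```

carry_out(commands=[0.005,0,0,0.002,0,0,0,0.005,0,0,0,0,0,0,0.005,0,0,0,0,0,0])

```text
t: 30.25
eef_pos: [0.5351, 0.0147, 0.2595]
orientation: [3.141, 0.0, 1.753]
wrist_force: [0.6, -0.7, 5.3]
opening: 0.0119
```

carry_out(commands=[0.005,0,0,0,0,0,1,0.005,0,0,0,0,0,1,0.005,0,0,0,0,0,1,0.005,0,0,0,0,0,0])

```text
t: 30.75
eef_pos: [0.535, 0.0149, 0.2595]
orientation: [3.141, -0.0, 1.438]
wrist_force: [0.1, -0.1, 4.5]
opening: 0.012
```

Run:
```python
from h import *
st=robot.state();print(st["eef_pos"],np.degrees(st["orientation"]),st["wrist_force"],st["moment"])
```

```text
[0.53502693 0.01490284 0.259471  ] [ 1.79968415e+02 -2.25008502e-02  8.24043031e+01] [ 0.1017102  -0.14883795  4.50774176] [ 0.08899615 -0.03426194 -0.036753  ]
```

carry_out(commands=[0.005,0,0,0,0,0,1.2,0.005,0,0,0,0,0,1.2,0.005,0,0,0,0,0,1.2,0.005,0,0,0,0,0,1.2,0.005,0,0,0,0,0,1.2,0.005,0,0,0,0,0,1.2,0.005,0,0,0,0,0,1.2,0.005,0,0,0,0,0,0])

```text
t: 31.75
eef_pos: [0.535, 0.0148, 0.2594]
orientation: [3.142, -0.001, 0.56]
wrist_force: [0.1, -0.2, 5.4]
opening: 0.0117
```

carry_out(commands=[0.005,0,0,0,0,0,0.5,0.005,0,0,0,0,0,0.5,0.005,0,0,0,0,0,0])

```text
t: 32.12
eef_pos: [0.535, 0.0148, 0.2594]
orientation: [3.141, -0.0, 0.457]
wrist_force: [0.7, 0.1, 4.9]
opening: 0.0119
```

Run:
```python
from h import *
st=robot.state();print(st["eef_pos"],np.degrees(st["orientation"]),st["wrist_force"],st["moment"])
```

```text
[0.53501442 0.01483686 0.25941287] [ 1.79994445e+02 -2.68686196e-02  2.61765106e+01] [0.71361491 0.08419235 4.85200834] [-0.04582603 -0.12383841  0.10590766]
```

carry_out(commands=[0.005,0,0,0,0,0,0.4,0.005,0,0,0,0,0,0.4,0.005,0,0,0,0,0,0])

```text
t: 32.5
eef_pos: [0.535, 0.0148, 0.2594]
orientation: [3.141, -0.0, 0.374]
wrist_force: [0.0, -1.0, 5.0]
opening: 0.0117
```

Run:
```python
from h import *
st=robot.state();print(st["eef_pos"],np.degrees(st["orientation"]),st["wrist_force"],st["moment"])
```

```text
[0.5350402  0.01477997 0.25940767] [ 1.79975206e+02 -2.29014562e-02  2.14245458e+01] [ 0.00830061 -1.01428362  5.01206067] [-0.17830512 -0.16184158  0.50813818]
```

carry_out(commands=[0.005,0,0,0,0,0,0.3,0.005,0,0,0,0,0,0,0.005,0,0,0,0,0,0])

```text
t: 32.88
eef_pos: [0.5352, 0.0139, 0.2595]
orientation: [3.138, -0.0, 0.342]
wrist_force: [1.9, -6.8, 5.1]
opening: 0.0119
```

Run:
```python
from h import *
st=robot.state();print(st["eef_pos"],np.degrees(st["orientation"]),st["wrist_force"],st["moment"])
```

```text
[0.53518196 0.01391191 0.25945375] [ 1.79822398e+02 -1.08582941e-02  1.96141141e+01] [ 1.9032905  -6.79970001  5.14360393] [-1.10159337 -0.3301861   1.1913623 ]
```

carry_out(commands=[0.005,0,0,0,0,0,0.25,0.005,0,0,0,0,0,0,0.005,0,0,0,0,0,0])

```text
t: 33.25
eef_pos: [0.5353, 0.0136, 0.2595]
orientation: [3.137, -0.0, 0.317]
wrist_force: [1.7, -9.9, 4.0]
opening: 0.0121
```

Run:
```python
from h import *
st=robot.state();print(st["eef_pos"],np.degrees(st["orientation"]),st["wrist_force"],st["moment"])
```

```text
[0.53525362 0.0136481  0.25949386] [ 1.79753621e+02 -1.18302623e-02  1.81676044e+01] [ 1.70970808 -9.91864827  3.95008801] [-1.43908895 -0.39540541  1.80512265]
```

carry_out(commands=[0.005,-0.0005,0.002,0,0,0,0,0.005,0,0,0,0,0,0,0.005,0,0,0,0,0,0])

```text
t: 33.62
eef_pos: [0.5353, 0.0129, 0.2595]
orientation: [3.141, -0.001, 0.315]
wrist_force: [2.9, -1.6, 4.4]
opening: 0.0123
```

Run:
```python
from h import *
st=robot.state();print(st["eef_pos"],np.degrees(st["orientation"]),st["wrist_force"],st["moment"])
```

```text
[0.5352991  0.01289446 0.25948986] [ 1.79968951e+02 -6.38732269e-02  1.80481115e+01] [ 2.93002888 -1.5889448   4.43739084] [-0.13795511 -0.58302532  1.95491929]
```

carry_out(commands=[0.005,0,0,-0.002,0,0,0,0.005,0,0,0,0,0,0,0.05,0,0,0,0,0,0,0.05,0,0,0,0,0,0,0.05,0,0,0,0,0,0,0.05,0,0,-0.02,0,0,0,0.05,0,0,-0.05,0,0,0,0.05,0,0,-0.055,0,0,0])

```text
t: 34.62
eef_pos: [0.5348, 0.0127, 0.3868]
orientation: [-3.141, 0.002, 0.313]
wrist_force: [0.5, -0.4, -0.5]
opening: 0.05
```

carry_out(commands=[0.05,0,0,-0.04,0,0,0,0.05,-0.05,0,0,0,0,0,0.05,-0.02,0,0,0,0,0,0.05,0,0,0,0,0,0,0.05,0,0,0,0,0,0])

```text
t: 35.25
eef_pos: [0.4689, -0.0088, 0.4262]
orientation: [-3.141, -0.0, 0.313]
wrist_force: [-0.1, -0.8, 0.5]
opening: 0.0502
```

Run:
```python
from h import *
st=robot.state();print(st["eef_pos"],np.degrees(st["orientation"]))
s=snap("wrist");np.savez("pics/w6.npz",**s);cv2.imwrite("pics/w6.png",rect(s,(.536,.0127),.115,.0865,560))
p=cloud(s);m=(p[...,2]>.1)&(p[...,2]<.12);q=p[m][:,:2].astype(np.float32);print("bar",np.median(p[m][:,2]),cv2.minAreaRect(q))
m=(p[...,2]>.06)&(p[...,2]<.092)&(np.hypot(p[...,0]-.536,p[...,1]-.0127)<.062);print("disc z",np.median(p[m][:,2]))
m=(p[...,2]>.083)&(p[...,2]<.092)&(np.hypot(p[...,0]-.536,p[...,1]-.0127)>.08);print("flange z",np.median(p[m][:,2]))
```

```text
[ 0.46887953 -0.00876673  0.42615654] [-1.79986426e+02 -9.09503109e-03  1.79479092e+01]
bar 0.10998791057442345 ((0.5344540476799011, 0.011730428785085678), (0.06398648023605347, 0.014008964411914349), 20.767454147338867)
disc z 0.08028740078690905
flange z 0.08626134798668283
```

View pics/w6.png

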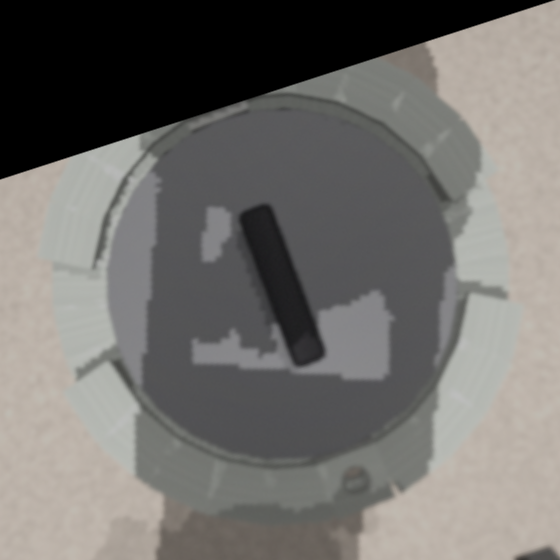

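The view shows the lid seated, with the bar from (255,215) to (310,355) at 20.8°, matching the pot's 20.7°. The disc top at 80.3 mm means the origin is at 65.3 mm, so the lid is locked. The near hole at (355,480) lies where expected. The pins are next.

carry_out(commands=[0.03,0.0116,0.0472,0.008,0,0,0,0.03,0.0116,0.0472,0.008,0,0,0,0.03,0.0116,0.0472,0.008,0,0,0,0.03,0.0116,0.0472,0.008,0,0,0,0.03,0.0116,0.0472,0.008,0,0,0,0.03,0.0118,0.0473,0.008,0,0,0,0.03,0,0,0,0,0,0,0.03,0,0,0,0,0,0], force=60)

```text
t: 36.3
eef_pos: [0.6227, -0.2565, 0.3775]
orientation: [-3.141, 0.0, 0.314]
wrist_force: [0.4, 0.6, 0.8]
opening: 0.03
```

```bash
cat >> h.py <<'E'
def pins(s,lo=.062,hi=.08):
    p=cloud(s);m=((p[...,2]>lo)&(p[...,2]<hi)&(p[...,1]<-.18)).astype(np.uint8);k,l,st,c=cv2.connectedComponentsWithStats(m)
    for i in range(1,k):
        if st[i,4]>60:
            q=p[l==i];q=q[q[:,2]>np.nanmax(q[:,2])-.005];r=cv2.minEnclosingCircle(q[:,:2].astype(np.float32))
            print("pin",np.round(c[i]),st[i,4],np.round(q.mean(0),4),np.round(r[0],4),round(r[1],4))
E
python3 - <<'E'
from h import *
st=robot.state();print(st["eef_pos"],np.degrees(st["orientation"]))
s=snap("wrist");pins(s);cv2.imwrite("pics/w7.png",s["color"]);shift([.6226,-.2569,.221])
t=snap("top");p=cloud(t);m=(p[...,2]>.1)&(p[...,2]<.12)&(abs(p[...,0]-.535)<.05)&(abs(p[...,1]-.012)<.05)
print(cv2.minAreaRect(p[m][:,:2].astype(np.float32)),np.median(p[m][:,2]))
E
```

```text
[ 0.62266948 -0.25645391  0.37754023] [-1.79943921e+02  2.35112185e-02  1.79770260e+01]
pin [233. 147.] 362 [ 0.6495 -0.2156  0.0707] [ 0.6491 -0.2154] 0.008
pin [276. 194.] 340 [ 0.6246 -0.2585  0.0707] [ 0.6239 -0.2589] 0.0077
shift [-1.000e-04  9.000e-04  1.576e-01] norm 0.158 
((0.5336864590644836, 0.011810295283794403), (0.06301037967205048, 0.0139102628454566), 20.609722137451172) 0.1094652613660494
```

View pics/w7.png

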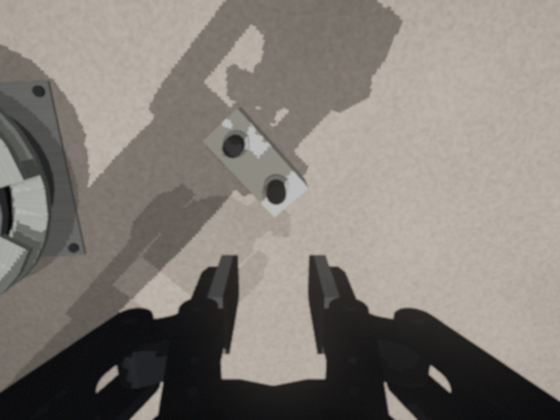

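The two pins show at (233,147) and (276,192) in the stand, 50.3 mm apart as specified.

carry_out(commands=[0.03,0.0005,0.0015,0.05,0,0,0,0.03,0,0,0.05,0,0,0,0.03,0,0,0.04,0,0,0,0.03,0,0,0.015,0,0,0,0.03,0,0,0,0,0,0,0.03,0,0,0,0,0,0])

```text
t: 37.15
eef_pos: [0.6238, -0.2582, 0.2262]
orientation: [3.139, -0.003, 0.314]
wrist_force: [1.1, 0.2, -0.1]
opening: 0.0297
```

Run:
```python
from h import *
st=robot.state();print(st["eef_pos"],st["wrist_force"])
```

```text
[ 0.62378337 -0.2581895   0.22621634] [ 1.12353535  0.2343685  -0.05371895]
```

carry_out(commands=[0.03,0,0,0.003,0,0,0,0.03,0,0,0,0,0,0,0.01,0,0,0,0,0,0,0.01,0,0,0,0,0,0,0.01,0,0,0,0,0,0,0.01,0,0,0,0,0,0])

```text
t: 37.9
eef_pos: [0.6233, -0.2582, 0.2207]
orientation: [3.141, -0.001, 0.313]
wrist_force: [0.1, -0.1, 3.1]
opening: 0.0135
```

Run:
```python
from h import *
st=robot.state();print(st["eef_pos"],st["wrist_force"],st["opening"])
```

```text
[ 0.62331037 -0.25818816  0.22068155] [ 0.07568833 -0.06058563  3.10208479] 0.013488548870923125
```

carry_out(commands=[0.01,0,0,-0.03,0,0,0,0.01,0,0,-0.05,0,0,0,0.01,0,0,-0.05,0,0,0,0.01,0,0,0,0,0,0,0.01,0,0,0,0,0,0,0.01,0,0,0,0,0,0])

```text
t: 38.65
eef_pos: [0.6231, -0.2581, 0.3475]
orientation: [-3.138, 0.003, 0.313]
wrist_force: [0.8, 0.9, -1.2]
opening: 0.0142
```

Run:
```python
from h import *
st=robot.state();print(st["eef_pos"],st["wrist_force"],st["opening"]);shift([.4537,-.0184,.35]);shift([.6183,.0438,.35])
s=snap("wrist");cv2.imwrite("pics/w8.png",s["color"])
s=snap("scene");np.savez("pics/s8.npz",**s);g=pix(s,np.r_[st["eef_pos"][:2],st["eef_pos"][2]-.19])[0].astype(int);print(g)
cv2.imwrite("pics/s8.png",cv2.resize(s["color"][max(g[1]-60,0):g[1]+60,max(g[0]-60,0):g[0]+60],None,fx=5,fy=5,interpolation=cv2.INTER_CUBIC))
```

```text
[ 0.62308483 -0.2580511   0.34746209] [ 0.80526717  0.94679538 -1.17430408] 0.014177035078577108
shift [-0.0872 -0.2802 -0.0025] norm 0.293 
shift [ 0.0885 -0.2886 -0.0025] norm 0.302 
[202 139]
```

View pics/s8.png

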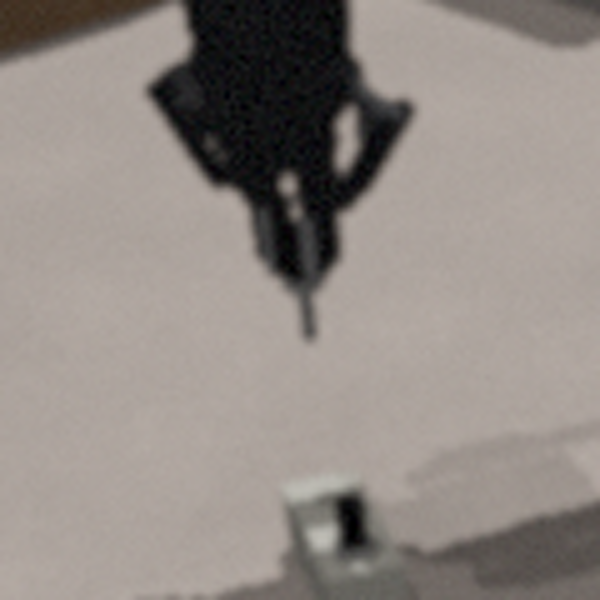

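The crop shows the pin held straight, its tip at about (310,338), clear of the stand. I'll compare the tip with where it should project, then carry it to the far hole.

Run:
```python
from h import *
s=dict(np.load("pics/s8.npz"));st=robot.state();e=st["eef_pos"];print(e)
for dz in(.2127,.181): print(pix(s,[e[0],e[1],e[2]-dz]))
print("base of shank crop (303,288)->",202-60+303/5-.4,139-60+288/5-.4,"tip",142+310/5-.4,79+338/5-.4)
print(1/np.linalg.norm(pix(s,[e[0]+.001,e[1],e[2]-.2])-pix(s,[e[0],e[1],e[2]-.2])))
shift([.6183,.0438,.35])
```

```text
[ 0.62315081 -0.25811124  0.3481881 ]
[[202.92958295 147.06645514]]
[[201.53501143 135.98633306]]
base of shank crop (303,288)-> 202.2 136.2 tip 203.6 146.2
2.974334128749761
shift [ 0.0885 -0.2887 -0.0018] norm 0.302
```

carry_out(commands=[0.01,0.0147,-0.0481,0,0,0,0,0.01,0.0147,-0.0481,0,0,0,0,0.01,0.0147,-0.0481,0,0,0,0,0.01,0.0147,-0.0481,0,0,0,0,0.01,0.0147,-0.0481,0,0,0,0,0.01,0.0147,-0.0481,0,0,0,0,0.01,0,0,0,0,0,0,0.01,0,0,0,0,0,0])

```text
t: 39.75
eef_pos: [0.6181, 0.0433, 0.3496]
orientation: [3.142, 0.001, 0.314]
wrist_force: [-0.1, 0.3, -0.2]
opening: 0.0139
```

carry_out(commands=[0.01,0,0,0.03,0,0,0,0.01,0,0,0.006,0,0,0,0.01,0,0,0,0,0,0,0.01,0,0,0,0,0,0])

```text
t: 40.25
eef_pos: [0.6184, 0.0432, 0.3155]
orientation: [3.141, -0.002, 0.313]
wrist_force: [0.3, 0.1, 0.3]
opening: 0.0144
```

Run:
```python
from h import *
shift([.6183,.0438,.3025]);print(robot.state()["eef_pos"])
s=snap("wrist");np.savez("pics/w9.npz",**s)
s2=snap("scene");np.savez("pics/s9.npz",**s2);g=pix(s2,[.6183,.0438,.09])[0].astype(int);print(g)
a=cv2.resize(s2["color"][g[1]-40:g[1]+40,g[0]-40:g[0]+40],(400,400),interpolation=cv2.INTER_CUBIC)
t=snap("top");g=pix(t,[.6183,.0438,.09])[0].astype(int);print(g)
b=cv2.resize(t["color"][g[1]-40:g[1]+40,g[0]-40:g[0]+40],(400,400),interpolation=cv2.INTER_CUBIC)
cv2.imwrite("pics/c9.png",cv2.convertScaleAbs(np.hstack([a,b]),alpha=1.4))
```

```text
shift [ 0.0001 -0.0006  0.013 ] norm 0.013 
[0.61836268 0.04315118 0.31552322]
[302 206]
[265 206]
```

View pics/c9.png

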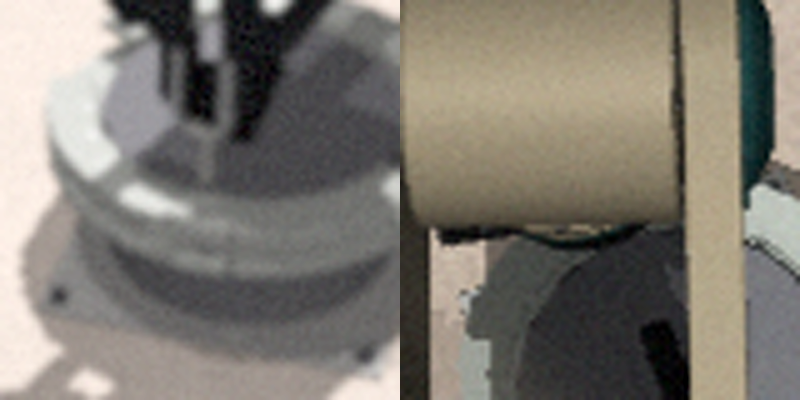

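The left crop shows the pin tip near (207,175), above the flange. The arm hides the hole from the top camera, so I'll probe gently by force.

carry_out(commands=[0.01,0,-0.0004,0.01,0,0,0,0.01,0,0,0.003,0,0,0,0.01,0,0,0.003,0,0,0,0.01,0,0,0.002,0,0,0,0.01,0,0,0,0,0,0,0.01,0,0,0,0,0,0])

```text
t: 41.15
eef_pos: [0.618, 0.044, 0.2964]
orientation: [3.142, -0.0, 0.313]
wrist_force: [0.2, -0.3, -0.7]
opening: 0.0141
```

carry_out(commands=[0.01,0,0,0.003,0,0,0,0.01,0,0,0,0,0,0])

```text
t: 41.4
eef_pos: [0.6179, 0.044, 0.2928]
orientation: [-3.141, 0.0, 0.313]
wrist_force: [0.5, 1.7, 0.2]
opening: 0.014
```

carry_out(commands=[0.01,0,0,0.005,0,0,0,0.01,0,0,0.005,0,0,0,0.01,0,0,0,0,0,0])

```text
t: 41.78
eef_pos: [0.6178, 0.044, 0.2823]
orientation: [-3.141, 0.001, 0.313]
wrist_force: [-1.4, -0.6, -0.1]
opening: 0.014
```

carry_out(commands=[0.01,0,0,0.005,0,0,0,0.01,0,0,0.004,0,0,0,0.01,0,0,0,0,0,0])

```text
t: 42.15
eef_pos: [0.6179, 0.044, 0.2736]
orientation: [-3.141, 0.001, 0.313]
wrist_force: [0.3, 0.5, -0.6]
opening: 0.0145
```

carry_out(commands=[0.01,0,0,0.004,0,0,0,0.01,0,0,0,0,0,0,0.01,0,0,0,0,0,0])

```text
t: 42.52
eef_pos: [0.618, 0.044, 0.2702]
orientation: [-3.142, -0.0, 0.313]
wrist_force: [-1.2, 0.4, -1.1]
opening: 0.014
```

carry_out(commands=[0.01,0,0,0.003,0,0,0,0.01,0,0,0,0,0,0,0.01,0,0,0,0,0,0])

```text
t: 42.9
eef_pos: [0.618, 0.044, 0.2672]
orientation: [3.142, -0.0, 0.313]
wrist_force: [-0.5, 0.2, 0.4]
opening: 0.0138
```

carry_out(commands=[0.01,0,0,0.002,0,0,0,0.01,0,0,0,0,0,0,0.01,0,0,0,0,0,0])

```text
t: 43.28
eef_pos: [0.618, 0.044, 0.2671]
orientation: [3.141, -0.001, 0.313]
wrist_force: [-5.3, -0.8, 9.2]
opening: 0.0137
```

carry_out(commands=[0.03,0,0,0,0,0,0,0.03,0,0,0,0,0,0,0.03,0,0,0,0,0,0,0.03,0,0,-0.02,0,0,0,0.03,0,0,-0.05,0,0,0,0.03,0,0,-0.03,0,0,0,0.03,0,0,0,0,0,0])

```text
t: 44.15
eef_pos: [0.6181, 0.044, 0.3703]
orientation: [3.139, -0.008, 0.313]
wrist_force: [-0.4, -0.2, 0.7]
opening: 0.0299
```

carry_out(commands=[0.03,-0.0101,0.0512,0,0,0,0,0.03,-0.0101,0.0512,0,0,0,0,0.03,-0.0101,0.0512,0,0,0,0,0.03,-0.0101,0.0512,0,0,0,0,0.03,-0.01,0.051,0,0,0,0,0.03,0,0,0,0,0,0,0.03,0,0,0,0,0,0])

```text
t: 45.02
eef_pos: [0.6489, -0.2146, 0.3644]
orientation: [-3.14, 0.001, 0.313]
wrist_force: [-0.4, -0.5, 0.3]
opening: 0.0302
```

Run:
```python
from h import *
st=robot.state();shift([.6487,-.2148,.221])
s=snap("wrist");pins(s)
t=snap("top");p=cloud(t);m=(p[...,2]>.1)&(p[...,2]<.13)&(np.hypot(p[...,0]-.618,p[...,1]-.044)<.025);print(m.sum(),p[m].mean(0),p[m].max(0)) 
m=(p[...,2]>.1)&(p[...,2]<.12)&(abs(p[...,0]-.535)<.045)&(abs(p[...,1]-.012)<.045)
print(cv2.minAreaRect(p[m][:,:2].astype(np.float32)),np.median(p[m][:,2]))
```

```text
shift [-3.000e-04  1.000e-04  1.434e-01] norm 0.143 
pin [274. 199.] 366 [ 0.6498 -0.2153  0.0707] [ 0.6494 -0.2153] 0.008
46 [0.61736848 0.04351312 0.11567075] [0.62560595 0.05072566 0.12105464]
((0.5337538123130798, 0.01186971366405487), (0.06315229833126068, 0.013942297548055649), 20.64533233642578) 0.1095958620426638
```

carry_out(commands=[0.03,0.0003,0.0003,0.05,0,0,0,0.03,0,0,0.05,0,0,0,0.03,0,0,0.03,0,0,0,0.03,0,0,0.013,0,0,0,0.03,0,0,0,0,0,0,0.03,0,0,0,0,0,0,0.03,0,0,0,0,0,0,0.03,0,0,0,0,0,0])

```text
t: 46.12
eef_pos: [0.6494, -0.2152, 0.2232]
orientation: [3.141, -0.001, 0.313]
wrist_force: [-0.1, -0.0, -0.1]
opening: 0.0298
```

carry_out(commands=[0.01,0,0,0,0,0,0,0.01,0,0,0,0,0,0,0.01,0,0,0,0,0,0,0.01,0,0,0,0,0,0])

```text
t: 46.62
eef_pos: [0.6494, -0.2151, 0.2228]
orientation: [3.141, -0.001, 0.313]
wrist_force: [0.5, 0.0, 4.2]
opening: 0.0134
```

carry_out(commands=[0.01,0,0,-0.03,0,0,0,0.01,0,0,-0.05,0,0,0,0.01,0,0,-0.05,0,0,0,0.01,0,0,0,0,0,0,0.01,0,0,0,0,0,0,0.01,0,0,0,0,0,0])

```text
t: 47.38
eef_pos: [0.6492, -0.2151, 0.3494]
orientation: [-3.139, 0.003, 0.313]
wrist_force: [-0.2, -0.4, -1.2]
opening: 0.0138
```

Run:
```python
from h import *
shift([.4538,-.0183,.35]);print(robot.state()["eef_pos"])
```

```text
shift [-0.1252 -0.2474 -0.0006] norm 0.277 
[ 0.64919247 -0.21505179  0.34937968]
```

carry_out(commands=[0.01,-0.0208,-0.0412,0,0,0,0,0.01,-0.0208,-0.0412,0,0,0,0,0.01,-0.0208,-0.0412,0,0,0,0,0.01,-0.0208,-0.0412,0,0,0,0,0.01,-0.0208,-0.0412,0,0,0,0,0.01,-0.021,-0.0414,0,0,0,0,0.01,0,0,0,0,0,0,0.01,0,0,0,0,0,0])

```text
t: 48.38
eef_pos: [0.4542, -0.0184, 0.3516]
orientation: [-3.141, 0.001, 0.314]
wrist_force: [0.4, 0.3, -1.6]
opening: 0.014
```

carry_out(commands=[0.01,0,0,0.03,0,0,0,0.01,0,0,0.01,0,0,0,0.01,0,0,0,0,0,0,0.01,0,0,0,0,0,0])

```text
t: 48.88
eef_pos: [0.4545, -0.0185, 0.3131]
orientation: [3.141, -0.001, 0.313]
wrist_force: [-0.0, -0.4, -0.5]
opening: 0.0136
```

Run:
```python
from h import *
shift([.454,-.0184,.2985]);print(robot.state()["eef_pos"])
```

```text
shift [-0.0004 -0.0003  0.0146] norm 0.015 
[ 0.45450797 -0.01851998  0.3130607 ]
```

carry_out(commands=[0.01,-0.0004,0,0.006,0,0,0,0.01,0,0,0.003,0,0,0,0.01,0,0,0.003,0,0,0,0.01,0,0,0.002,0,0,0,0.01,0,0,0,0,0,0,0.01,0,0,0,0,0,0])

```text
t: 49.62
eef_pos: [0.4538, -0.0184, 0.2983]
orientation: [3.142, -0.0, 0.313]
wrist_force: [-0.6, 0.6, 0.2]
opening: 0.0137
```

carry_out(commands=[0.01,0,0,0.003,0,0,0,0.01,0,0,0,0,0,0,0.01,0,0,0,0,0,0])

```text
t: 50.0
eef_pos: [0.4537, -0.0184, 0.2952]
orientation: [-3.142, -0.0, 0.313]
wrist_force: [-0.4, -0.3, -0.9]
opening: 0.0137
```

carry_out(commands=[0.01,0,0,0.003,0,0,0,0.01,0,0,0,0,0,0,0.01,0,0,0,0,0,0])

```text
t: 50.38
eef_pos: [0.4537, -0.0184, 0.2922]
orientation: [-3.141, 0.0, 0.313]
wrist_force: [-0.0, 0.5, -0.2]
opening: 0.0137
```

carry_out(commands=[0.01,0,0,0.005,0,0,0,0.01,0,0,0.005,0,0,0,0.01,0,0,0,0,0,0])

```text
t: 50.75
eef_pos: [0.4536, -0.0184, 0.2815]
orientation: [-3.141, 0.001, 0.313]
wrist_force: [-0.3, 0.9, -0.9]
opening: 0.014
```

carry_out(commands=[0.01,0,0,0.005,0,0,0,0.01,0,0,0.005,0,0,0,0.01,0,0,0,0,0,0])

```text
t: 51.12
eef_pos: [0.4536, -0.0184, 0.2716]
orientation: [-3.141, 0.001, 0.313]
wrist_force: [-1.0, -0.5, -0.5]
opening: 0.014
```

carry_out(commands=[0.01,0,0,0.003,0,0,0,0.01,0,0,0,0,0,0,0.01,0,0,0,0,0,0])

```text
t: 51.5
eef_pos: [0.4538, -0.0184, 0.2693]
orientation: [3.142, -0.0, 0.313]
wrist_force: [-0.4, 0.0, 0.2]
opening: 0.0139
```

carry_out(commands=[0.01,0,0,0.002,0,0,0,0.01,0,0,0,0,0,0,0.01,0,0,0,0,0,0])

```text
t: 51.88
eef_pos: [0.4538, -0.0184, 0.2691]
orientation: [3.141, -0.001, 0.314]
wrist_force: [-7.5, 0.8, 14.0]
opening: 0.0137
```

Seated, with 14 N of resistance at the expected height. Next I'll release, back away and check.

carry_out(commands=[0.03,0,0,0,0,0,0,0.03,0,0,0,0,0,0,0.03,0,0,0,0,0,0,0.03,0,0,-0.02,0,0,0,0.03,0,0,-0.05,0,0,0,0.03,0,0,-0.06,0,0,0,0.03,0,0,-0.03,0,0,0])

```text
t: 52.75
eef_pos: [0.4536, -0.0184, 0.4307]
orientation: [3.14, -0.004, 0.313]
wrist_force: [-0.1, -0.4, 0.1]
opening: 0.0296
```

carry_out(commands=[0.03,0,0.05,0,0,0,0,0.03,0,0.05,0,0,0,0,0.03,0,0.05,0,0,0,0,0.03,0,0.05,0,0,0,0,0.03,0,0.05,0,0,0,0,0.03,0,0,0,0,0,0])

```text
t: 53.5
eef_pos: [0.5311, -0.2591, 0.4251]
orientation: [-3.14, 0.002, 0.31]
wrist_force: [0.6, 0.3, -0.6]
opening: 0.03
```

Run:
```python
from h import *
t=snap("top");p=cloud(t)
for h in((.618,.044),(.4538,-.0184)):
    m=(p[...,2]>.1)&(p[...,2]<.13)&(np.hypot(p[...,0]-h[0],p[...,1]-h[1])<.025);print(m.sum(),p[m].mean(0),p[m][:,2].max())
m=(p[...,2]>.1)&(p[...,2]<.12)&(abs(p[...,0]-.535)<.045)&(abs(p[...,1]-.012)<.045);print(cv2.minAreaRect(p[m][:,:2].astype(np.float32)),np.median(p[m][:,2]))
m=(np.hypot(p[...,0]-.536,p[...,1]-.0127)<.065)&(p[...,2]<.095);print("disc",np.median(p[m][:,2]))
s=snap("scene")
a=cv2.resize(s["color"][150:250,230:390],(640,400),interpolation=cv2.INTER_CUBIC);cv2.imwrite("pics/fin.png",a);cv2.imwrite("pics/fint.png",t["color"])
```

```text
47 [0.617332   0.0433497  0.11543028] 0.12029692097420086
44 [ 0.45338336 -0.01910311  0.11632811] 0.11900508206981297
((0.5336665511131287, 0.01179380714893341), (0.0629575252532959, 0.013945369981229305), 20.694700241088867) 0.10939765525595613
disc 0.07980151704024252
```

View pics/fin.png

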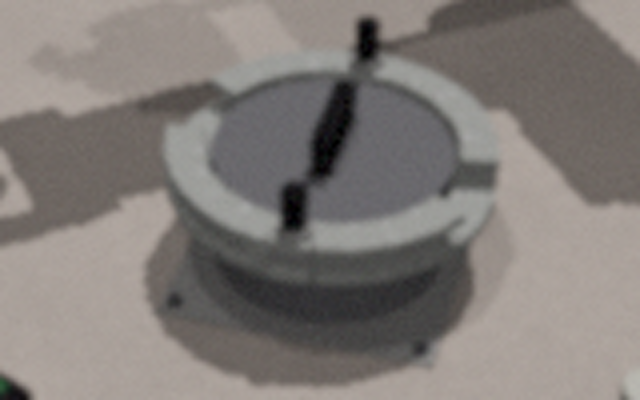

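View pics/fint.png

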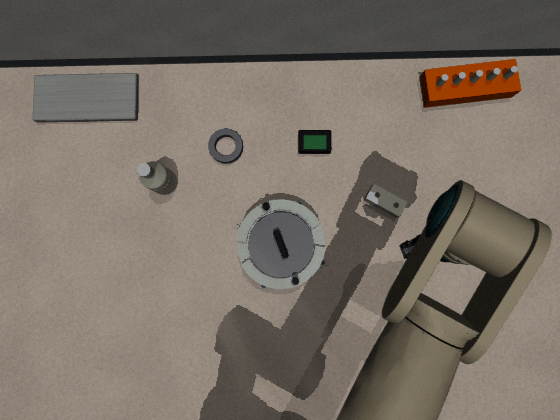

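The final crop shows both pins fully down, heads on the rim, at about (367,40) and (293,207), in line with the bar. The top view shows the stand empty at (386,200), no jars left on the bench, and the bottle, tape and logger in their original places.

```bash
python3 -c "
from bench import robot
print(robot.sign_off(), robot.state()['t'])"
```

```text
the job is handed in; nothing more can be done
the job is handed in; nothing more can be done
```

The job is done and handed in at about 54 s on the robot's clock. All four jars are upright in the pot, the lid is on and turned to its stop, and a pin is pushed fully down through each of the two holes.

**Last checks:**
- **Jars:** all four stood upright in the pot in the last view before the lid went on.
- **Lid:** its origin is at about 65 mm, against 65.5 mm expected. It sits at 20.7°, in line with the pot's own axis at about 20.7°.
- **Pins:** each met firm resistance (9 N and 14 N) at the expected height. Their tops read about 116 mm on average, with peaks at 119–120 mm, against 117.5 mm expected, within camera noise.
- **Rest of the scene:** the stand is empty and the bottle, tape roll and logger look unmoved. I saw no jar or lid knocked aside.

**Disagreements along the way:** before I lowered the lid, the wrist camera showed it 2–3 mm off the pot's centre. I corrected for this, but during the turn one lug touched its stop first, with about 10 N sideways. Shifting the lid 2 mm back let both lugs seat evenly.

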